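# Sort the ratchet clamps of the cell test bench

### The job

Sort the three ratchet clamps off the sloping rack: those ratcheted shut go into the high-walled bin, those standing open into the low-walled tray, each set down gently and lying flat on the floor of its container, not on another clamp or a wall, with its hinge well inside. Do not change any clamp between open and shut, and leave the other things on the bench where they are.

Things in the scene. Friction and masses are not known exactly. Their poses are not given: they have to be found in the camera images.
- clamp_a_center (a point): Ratchet clamp, 0.2 kg: two crossing 11 mm thick steel arms on a dark hinge block 28 (x) x 24 (y) x 42 mm tall that stands 31 mm above them, the place to grip (across its 24 mm). Point: centre of the block, 21 mm above the clamp's underside. x points to the copper jaw tips 75 mm ahead; black handle ends 88 mm behind; z square to the flat side (to the rack's slope at the start). One of three alike, in any order.
- clamp_a_jaw (a joint): Opening of this clamp, rad: 0 = ratcheted shut (arms side by side, 34 mm wide), 0.25 to 0.40 = open (handles and jaws in a V, reaching up to 50 mm to -y and 40 mm to +y). It stays as it is left; about 1.5 N on the handle end moves an open one. Gripping the block does not move it.
- clamp_b_center (a point): Ratchet clamp, 0.2 kg: two crossing 11 mm thick steel arms on a dark hinge block 28 (x) x 24 (y) x 42 mm tall that stands 31 mm above them, the place to grip (across its 24 mm). Point: centre of the block, 21 mm above the clamp's underside. x points to the copper jaw tips 75 mm ahead; black handle ends 88 mm behind; z square to the flat side (to the rack's slope at the start). One of three alike, in any order.
- clamp_b_jaw (a joint): Opening of this clamp, rad: 0 = ratcheted shut (arms side by side, 34 mm wide), 0.25 to 0.40 = open (handles and jaws in a V, reaching up to 50 mm to -y and 40 mm to +y). It stays as it is left; about 1.5 N on the handle end moves an open one. Gripping the block does not move it.
- clamp_c_center (a point): Ratchet clamp, 0.2 kg: two crossing 11 mm thick steel arms on a dark hinge block 28 (x) x 24 (y) x 42 mm tall that stands 31 mm above them, the place to grip (across its 24 mm). Point: centre of the block, 21 mm above the clamp's underside. x points to the copper jaw tips 75 mm ahead; black handle ends 88 mm behind; z square to the flat side (to the rack's slope at the start). One of three alike, in any order.
- clamp_c_jaw (a joint): Opening of this clamp, rad: 0 = ratcheted shut (arms side by side, 34 mm wide), 0.25 to 0.40 = open (handles and jaws in a V, reaching up to 50 mm to -y and 40 mm to +y). It stays as it is left; about 1.5 N on the handle end moves an open one. Gripping the block does not move it.
- deep_bin: Metal open bin with high walls: 220 (x) x 180 (y) x 70 mm tall, walls and floor 5 mm thick; fixed. Origin at the centre of its underside, z up. Holds two clamps lying along x side by side, 74 mm apart. It and the flat tray stand left and right of the rack, either way round.
- flat_tray: Metal open tray with low walls: 220 (x) x 180 (y) x 18 mm tall, walls and floor 5 mm thick; fixed. Origin at the centre of its underside, z up. Holds two clamps lying along x side by side, 74 mm apart.
- rack: Fixed white sloping rack, 372 mm wide (y), 206 mm along the slope; its face rises 28 degrees away from the robot (towards its +x) and a 12 mm lip holds the clamps at its lower edge. Origin on the table under its middle, where the face is 80 mm up. The clamps lie jaws up-slope, about 115 mm apart. A light bar stands over it (see light_bar).
- light_bar (a point): Middle of the underside of the light bar over the rack, 260 mm up: a bar 40 mm (x) by 396 mm (y) by 22 mm tall 20 mm beyond the rack's origin, carried by posts 192 mm to either side and 55 mm further back (+x). A gripper straight above a hinge block hits it; going in and out square to the slope (28 degrees off vertical, leaning back to the robot) is clear.
- cell_block: Bystander: aluminium block 115 x 90 x 28 mm, between robot and rack. Origin at its underside.
- driver: Bystander: screwdriver lying between robot and rack, under 40 mm tall. Origin at its underside.
- tape_roll: Bystander: roll of tape, 84 mm across, 25 mm tall. Origin at its underside.
- spanner: Bystander: steel spanner lying flat beside the rack. Origin at its underside.
Mind the look-alikes: they are no part of the job. What is shaped like the part that bears clamp_b_center but green or yellow is not meant.

How it is judged:
By the outcome, as a careful person would: the job done as asked, in the order asked, and still so for the second after the job is handed in, with the robot touching nothing.
It also fails if it takes over 72 s, if anything falls off the work surface, if the arm or the gripper's body presses on something with over 40 N, if the wrist force passes 120 N, or if a joint passes its speed limit or range.

### The arm

A 6-joint arm with a two-finger parallel gripper is mounted at the origin on the work surface. World frame = base frame: x ahead of the robot, y to its left, z up, the work surface at z = 0. Lengths are in m, angles in rad, forces in N, time in s.
With the tool pointing down it reaches from about 0.25 to 0.775 m from the base axis. Payload 4 kg.
Tool frame: the origin (TCP) lies at the very end of the fingers, on their centre line; the grasp point (between the pads) lies 19 mm behind it; y points along the fingers, x is the direction in which the jaws open and shut, and the axes are right-handed (so a half turn about y gives the same grasp; the last joint's range is limited). The gripper opens to 94 mm and grips with 3 to 60 N. Pads are 16 mm wide; open, the fingers measure 119 mm over their backs; the gripper's body (75 mm by 177 mm) begins 78 mm behind the grasp point.
Start: joints at [-1.298, 0.087, 1.371, -0, 1.684, -0.103], TCP at [0.202, -0.512, 0.206] pointing down, gripper open.
Joint ranges: [-3.1, 3.1], [-0.76, 2.03], [0.27, 2.55], [-1.08, 4.22], [0.17, 2.65], [-2.57, 2.57]. Speed limits (rad/s): [2.79, 2.79, 3.14, 3.14, 3.14, 3.14].

### API

Orientations are given as [roll, pitch, yaw] about the fixed x, y, z axes, in that order (R = Rz(yaw) Ry(pitch) Rx(roll)).
In Python, from bench import robot gives the robot as it stands.
- The arm moves only by the shell command python3 -m handwheel 'ROWS' [OPENING]. ROWS is JSON, a list of rows, each an object with "delta_pos": the shift along the tool's x, y, z in mm, a list of three; "yaw": the turn about the tool's y in rad. A call has 1 to 12 rows; each row is the pose to reach, as a shift and turn from the pose commanded when the call began, along the tool's axes at that moment; what a row does not reach only later rows make up. A row lasts 1/10 s, in which the tool goes at most 50 mm and 8.59 degrees, less where a joint would pass 70% of its speed; a pose out of reach is approached as far as the arm can. A call with a gripper value outside its range is refused whole. OPENING is the closure in counts, from 0 (fully open) to 255 (shut), set as the call begins (- or left out, the last holds). The fingers move at their own pace and stop on an object; the grip force is fixed at half the most. Time passes only in rows, so rows that repeat a pose let the fingers close. It gives the time, the measured TCP pose, the force and the opening at its end, in the units of the state.
- robot.get_obs(): the state, without advancing time (a new reading comes with each control period).
- robot.snapshot(name): name is "scene" or "side" or "wrist"; returns a dict with "image" (384x512x3 uint8, red, green, blue), "fx", "fy", "cx", "cy" (pixels), "rvec" (rotation vector, rad) and "tvec" (3), from world to camera coordinates, as OpenCV has them. Camera axes: x right, y down, z forward; pixel columns grow to the right and rows downward; lengths in m; the calibration is good to about 2 mm. A picture is of the moment at which its call begins. There is no depth.
- robot.close_job(): hands the job in, once; it reports no verdict.
The state is a dict: "time": time; "joint_positions": joint angles; "qvel": joint speeds; "joint_torque": joint torques, N m; "tool_pos": TCP position; "ee_rot": TCP orientation; "wrist_force": force on the tool from outside, world axes, zero at the start; "wrist_torque": the same for the moment, N m; "width": finger opening in m.
Only numpy, scipy, OpenCV 4.12 (cv2) and the standard library are available. Lean on these libraries where they do the work, as an engineer would, in place of code of your own. Each camera call takes 0.05 s, during which the arm holds its last target.

## Working session

There is one attempt and no reset: what is moved stays moved. The work goes in short steps, Python scripts to look and compute and a shell command to move; the robot and the scene stay as the last step left them, time stands still between calls to the robot, and variables do not carry over. Pictures are saved under pics/ and viewed, and the job is handed in when it is done.

```bash
mkdir -p pics; ls; python3 - <<'E'
from bench import robot
import cv2
for n in ["scene","side","wrist"]:
    s=robot.snapshot(n); cv2.imwrite(f"pics/{n}0.png",cv2.cvtColor(s["image"],cv2.COLOR_RGB2BGR))
    print(n,s["fx"],s["fy"],s["cx"],s["cy"],s["rvec"],s["tvec"])
print(robot.get_obs())
E
```

```text
pics
scene 359.6254448180568 359.6254448180568 260.5307280044508 191.88474234187794 [ 2.57693285 -0.18315348  0.04999022] [-0.44910739  0.25006845  1.15588921]
side 384.26291718740106 384.26291718740106 256.42089381247365 198.66158859741702 [ 0.07969507 -2.76080346  1.41870901] [0.47716073 0.08560618 1.47046106]
wrist 329.6875730169946 329.6875730169946 252.2088014397366 191.31055959471183 [-2.39918659  1.63099019  0.23396163] [-0.548294   -0.02877568  0.39208135]
{'time': 0.15, 'joint_positions': array([-1.29811222e+00,  8.78452171e-02,  1.37186990e+00, -3.27627186e-05,
        1.68357197e+00, -1.03131797e-01]), 'qvel': array([ 0.00074233,  0.00011268, -0.00408184, -0.00045991,  0.00018128,
       -0.00038361]), 'joint_torque': array([ 1.73765759e-03, -3.40643048e+01, -3.02792859e+01,  7.18345307e-02,
        3.05217749e-02, -1.13560498e-04]), 'tool_pos': array([ 0.20172818, -0.51124089,  0.20455912]), 'ee_rot': array([-1.57065427,  0.00168879, -1.19498396]), 'wrist_force': array([-0.55705695,  0.89708184, -0.23977678]), 'wrist_torque': array([ 0.05593594, -0.01209156,  0.02946136]), 'width': 0.09400670241673562}
```

View pics/scene0.png

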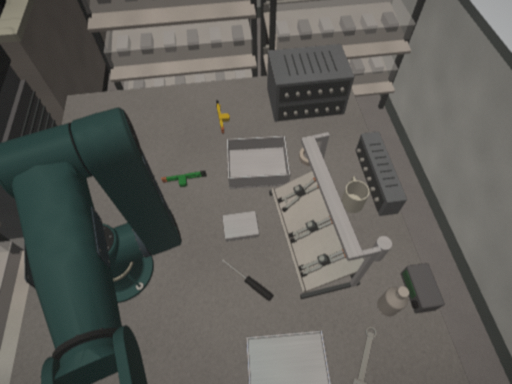

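View pics/side0.png

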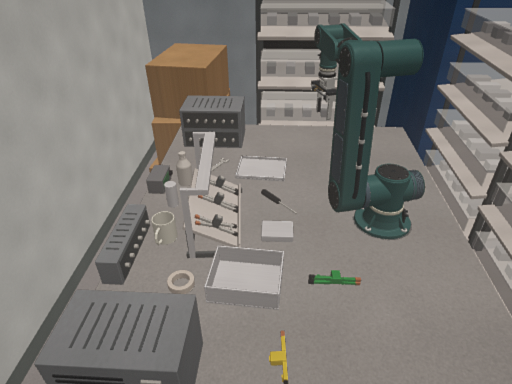

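View pics/wrist0.png

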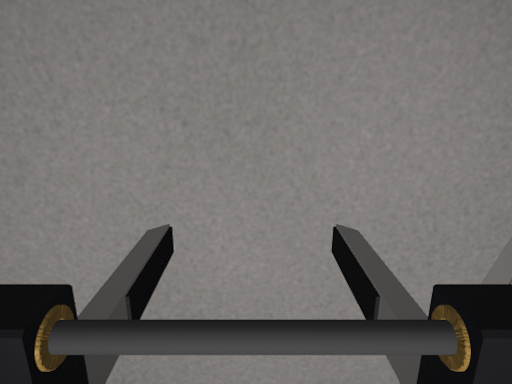

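The scene view shows the deep bin at about (257,160), the flat tray at about (288,360) and the rack between them. The three clamps' blocks are at about (297,192), (308,229) and (322,258). I'll zoom in on these.

```bash
python3 - <<'E'
import cv2
a=cv2.imread("pics/scene0.png"); b=cv2.imread("pics/side0.png")
cv2.imwrite("pics/scene0z.png",cv2.resize(a[120:310,215:400],None,fx=4.2,fy=3.15*1,interpolation=cv2.INTER_CUBIC)[:600,:790] if 0 else cv2.resize(a[120:310,215:400],None,fx=3.1,fy=3.1,interpolation=cv2.INTER_CUBIC))
cv2.imwrite("pics/side0z.png",cv2.resize(b[120:310,140:320],None,fx=3.1,fy=3.1,interpolation=cv2.INTER_CUBIC))
E
```

```text
(no output)
```

View pics/scene0z.png

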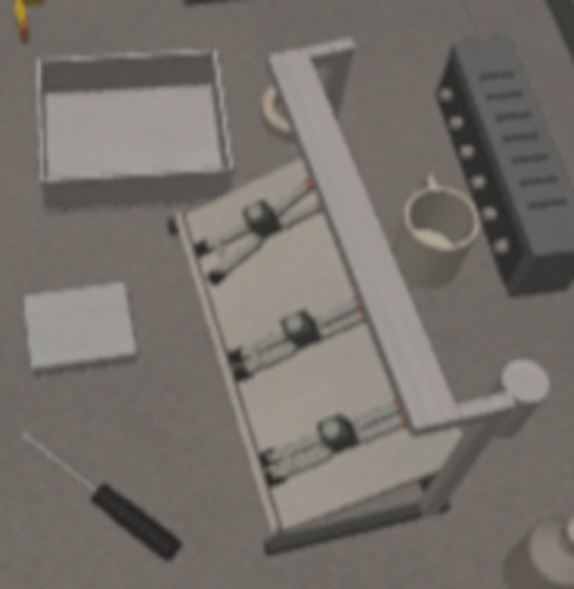

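View pics/side0z.png

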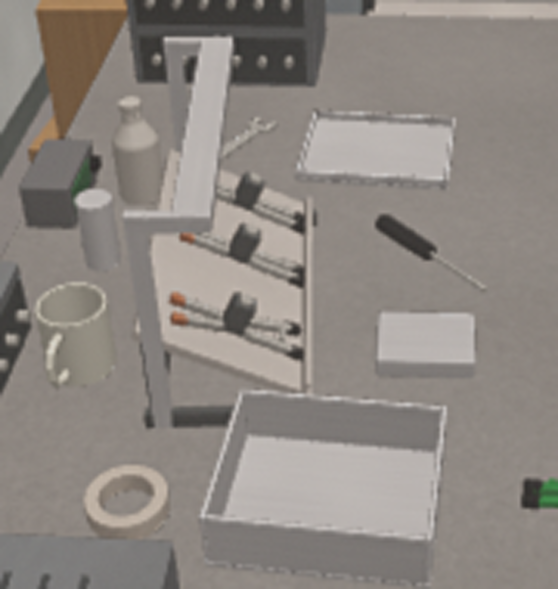

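```bash
cat > h.py <<'E'
from bench import robot
import cv2,numpy as np
from scipy.optimize import least_squares
from scipy.spatial.transform import Rotation as R
def snap(n,f=None):
    s=robot.snapshot(n)
    if f: cv2.imwrite(f"pics/{f}.png",cv2.cvtColor(s["image"],cv2.COLOR_RGB2BGR))
    return s
def K(s): return np.array([[s["fx"],0,s["cx"]],[0,s["fy"],s["cy"]],[0,0,1.]])
def proj(s,P):
    return cv2.projectPoints(np.asarray(P,float).reshape(-1,1,3),np.array(s["rvec"]),np.array(s["tvec"]),K(s),None)[0].reshape(-1,2)
def ray(s,uv):
    Rm=R.from_rotvec(s["rvec"]).as_matrix(); c=-Rm.T@np.array(s["tvec"])
    d=Rm.T@np.linalg.solve(K(s),[uv[0],uv[1],1.]); return c,d/np.linalg.norm(d)
def hit(s,uv,z):
    c,d=ray(s,uv); return c+d*(z-c[2])/d[2]
def planehit(s,uv,p,n):
    c,d=ray(s,uv); return c+d*((p-c)@n)/(d@n)
def tri(pairs):
    A=np.zeros((3,3));b=np.zeros(3);L=[]
    for s,uv in pairs:
        c,d=ray(s,uv);M=np.eye(3)-np.outer(d,d);A+=M;b+=M@c;L.append((c,d))
    p=np.linalg.solve(A,b); return p,[np.linalg.norm(np.cross(p-c,d)) for c,d in L]
E
python3 - <<'E'
from h import *
S={n:robot.snapshot(n) for n in("scene","side")}
off={"scene":(215,120),"side":(140,120)}
def u(n,z): return ((z[0]+.5)/3.1-.5+off[n][0],(z[1]+.5)/3.1-.5+off[n][1])
a=28*np.pi/180
up=lambda sl,y,h: [sl*np.cos(a)-h*np.sin(a),y,.08+sl*np.sin(a)+h*np.cos(a)]
pts=[("scene",[0,.198,.282],(270,58)),("scene",[.04,.198,.282],(305,50)),("scene",[0,-.198,.282],(413,430)),("scene",[.04,-.198,.282],(455,420)),
("side",[0,.198,.282],(213,213)),("side",[0,-.198,.282],(232,38)),("scene",up(-.103,-.186,.012),(277,528)),("scene",up(-.103,.186,.012),(180,215)),("side",up(-.103,.186,.012),(310,385)),("side",up(-.103,-.186,.012),(312,200))]
def T(p,q): 
    c,s=np.cos(p[2]),np.sin(p[2]); return np.array([p[0]+c*q[0]-s*q[1],p[1]+s*q[0]+c*q[1],q[2]])
def f(p): return np.concatenate([proj(S[n],T(p,q))[0]-u(n,z) for n,q,z in pts])
r=least_squares(f,[.55,0,0],loss='soft_l1'); print(r.x); print(f(r.x).reshape(-1,2).round(1))
# block tops: 42mm above face
rk=r.x; n=R.from_euler('z',rk[2]).apply([-np.sin(a),0,np.cos(a)])
for name,zs,zd in [("L",(261,212),(240,300)),("M",(299,322),(244,234)),("R",(338,430),(248,180))]:
    p0=T(rk,up(0,0,.042))
    P1=planehit(S["scene"],u("scene",zs),p0,n);P2=planehit(S["side"],u("side",zd),p0,n)
    print(name,P1.round(4),P2.round(4))
# bin and tray
print("bin rim .07",[hit(S["scene"],u("scene",q),.07).round(3) for q in [(40,62),(218,52),(230,168),(43,183)]])
print("bin side",[hit(S["side"],u("side",q),.07).round(3) for q in [(243,393),(445,407),(434,542),(204,517)]])
print("tray side",[hit(S["side"],u("side",q),.018).round(3) for q in [(315,110),(456,118),(446,184),(297,177)]])
print("tray scene",[hit(S["scene"],q,.018).round(3) for q in [(247,337),(324,332)]])
E
```

```text
[0.62918831 0.0304101  0.09107844]
[[-0.2 -1.1]
 [ 1.2 -0.8]
 [ 0.7  0.2]
 [ 2.5 -0.1]
 [-1.7  0.6]
 [ 0.1 -0.7]
 [-3.9  1.9]
 [-2.9  0.6]
 [ 1.7  0.8]
 [ 1.3  0.2]]
L [0.6022 0.1513 0.1191] [0.6019 0.1535 0.119 ]
M [0.6141 0.0183 0.119 ] [0.6152 0.0292 0.1201]
R [ 0.6259 -0.0984  0.1196] [ 0.627  -0.0885  0.1207]
bin rim .07 [array([0.39 , 0.432, 0.07 ]), array([0.606, 0.417, 0.07 ]), array([0.59 , 0.245, 0.07 ]), array([0.377, 0.255, 0.07 ])]
bin side [array([0.588, 0.249, 0.07 ]), array([0.375, 0.26 , 0.07 ]), array([0.384, 0.439, 0.07 ]), array([0.6  , 0.421, 0.07 ])]
tray side [array([ 0.58 , -0.456,  0.018]), array([ 0.36 , -0.441,  0.018]), array([ 0.375, -0.252,  0.018]), array([ 0.587, -0.26 ,  0.018])]
tray scene [array([ 0.377, -0.263,  0.018]), array([ 0.599, -0.281,  0.018])]
```

```bash
python3 -m handwheel --help; python3 -m handwheel
```

```text
invalid input: not JSON, or not a number
invalid input
```

```bash
python3 -m handwheel '[{"delta_pos":[50,0,0],"yaw":0},{"delta_pos":[100,0,0],"yaw":0},{"delta_pos":[150,0,0],"yaw":0},{"delta_pos":[200,0,0],"yaw":0},{"delta_pos":[250,0,0],"yaw":0},{"delta_pos":[300,0,0],"yaw":0}]' 0; python3 -c "
from h import *
o=robot.get_obs();print(o['time'],o['joint_positions'].round(3),o['tool_pos'].round(4),o['ee_rot'].round(3),np.hypot(*o['tool_pos'][:2]))"
```

```text
time: 0.85
tool_pos: [0.3077, -0.7803, 0.2033]
ee_rot: [-1.571, -0.003, -1.195]
wrist_force: [0.5, -0.5, 0.7]
width: 0.0937
0.85 [-1.263  0.848  0.318  0.     1.972 -0.068] [ 0.3077 -0.7803  0.2033] [-1.571 -0.003 -1.195] 0.8387467231899377
```

```bash
python3 -m handwheel '[{"delta_pos":[50,0,0],"yaw":0},{"delta_pos":[60,0,0],"yaw":0},{"delta_pos":[60,0,0],"yaw":0}]' 0; python3 -c "
from h import *
o=robot.get_obs();print(o['time'],o['joint_positions'].round(3),o['tool_pos'].round(4),o['ee_rot'].round(3),np.hypot(*o['tool_pos'][:2]))"
```

```text
time: 1.15
tool_pos: [0.3164, -0.8023, 0.1864]
ee_rot: [-1.571, -0.032, -1.195]
wrist_force: [0.0, 0.2, 1.1]
width: 0.0939
1.15 [-1.262  0.893  0.276  0.003  1.94  -0.066] [ 0.3164 -0.8023  0.1864] [-1.571 -0.032 -1.195] 0.8623903971052896
```

```bash
python3 -m handwheel '[{"delta_pos":[0,0,0],"yaw":0}]' 0; python3 -m handwheel '[{"delta_pos":[50,-50,0],"yaw":0},{"delta_pos":[100,-100,0],"yaw":0},{"delta_pos":[150,-150,0],"yaw":0},{"delta_pos":[150,-150,0],"yaw":0}]' 0; python3 -c "
from h import *
o=robot.get_obs();print(o['time'],o['joint_positions'].round(3),o['tool_pos'].round(4),o['ee_rot'].round(3),np.hypot(*o['tool_pos'][:2]))"
```

```text
time: 1.25
tool_pos: [0.3165, -0.8024, 0.1931]
ee_rot: [-1.571, -0.041, -1.195]
wrist_force: [0.5, 0.1, 0.2]
width: 0.0937
time: 1.65
tool_pos: [0.3131, -0.7936, 0.243]
ee_rot: [-1.571, -0.083, -1.195]
wrist_force: [0.2, 1.2, -0.6]
width: 0.0935
1.65 [-1.264  0.828  0.274  0.006  1.957 -0.066] [ 0.3131 -0.7936  0.243 ] [-1.571 -0.083 -1.195] 0.8531385895882655
```

```bash
python3 -m handwheel '[{"delta_pos":[-50,0,0],"yaw":0},{"delta_pos":[-100,0,0],"yaw":0},{"delta_pos":[-150,0,0],"yaw":0},{"delta_pos":[-150,0,0],"yaw":0}]' 0; python3 -c "
from h import *
o=robot.get_obs();print(o['time'],o['joint_positions'].round(3),o['tool_pos'].round(4),o['ee_rot'].round(3),np.hypot(*o['tool_pos'][:2]))"
```

```text
time: 2.05
tool_pos: [0.2569, -0.6504, 0.2262]
ee_rot: [-1.571, -0.075, -1.195]
wrist_force: [0.2, -0.1, 0.2]
width: 0.0943
2.05 [-1.279  0.367  0.997  0.007  1.703 -0.083] [ 0.2569 -0.6504  0.2262] [-1.571 -0.075 -1.195] 0.699325724017742
```

```bash
cat > st.py <<'E'
from h import *
o=robot.get_obs();Rm=R.from_euler('xyz',o['ee_rot']).as_matrix()
j=o['joint_positions'];a=-Rm[:,1]
rad=np.array([np.cos(j[0]),np.sin(j[0]),0])
print("t",round(o['time'],2),"j",j.round(3),"p",o['tool_pos'].round(4),"rpy",o['ee_rot'].round(3),"r",np.hypot(*o['tool_pos'][:2]).round(3),"leanback deg",np.degrees(np.arctan2(-a@rad,a[2])).round(1),"F",np.round(o['wrist_force'],1),"w",round(o['width'],4))
E
python3 -m handwheel '[{"delta_pos":[50,0,0],"yaw":0},{"delta_pos":[100,0,0],"yaw":0},{"delta_pos":[150,0,0],"yaw":0},{"delta_pos":[200,0,0],"yaw":0}]' 0 >/dev/null; python3 st.py
python3 -m handwheel '[{"delta_pos":[300,0,0],"yaw":0}]' >/dev/null; python3 st.py
python3 -m handwheel '[{"delta_pos":[300,0,0],"yaw":0}]' >/dev/null; python3 st.py
python3 -m handwheel '[{"delta_pos":[300,0,0],"yaw":0}]' >/dev/null; python3 st.py
python3 -m handwheel '[{"delta_pos":[300,-100,0],"yaw":0}]' >/dev/null; python3 st.py
python3 -m handwheel '[{"delta_pos":[300,-100,0],"yaw":0}]' >/dev/null; python3 st.py
```

```text
t 2.45 j [-1.263  0.846  0.273  0.007  1.921 -0.065] p [ 0.3181 -0.8068  0.2288] rpy [-1.571 -0.101 -1.195] r 0.867 leanback deg 5.8 F [-6.4 11.7 16.2] w 0.0942
t 2.55 j [-1.263  0.867  0.281  0.01   1.873 -0.064] p [ 0.3242 -0.8221  0.2085] rpy [-1.57  -0.121 -1.195] r 0.884 leanback deg 6.9 F [ 0.3 -0.7 -1. ] w 0.0939
t 2.65 j [-1.262  0.876  0.276  0.012  1.826 -0.063] p [ 0.3307 -0.8387  0.2052] rpy [-1.571 -0.164 -1.195] r 0.902 leanback deg 9.4 F [ 0.2 -0.2  0.6] w 0.0942
t 2.75 j [-1.262  0.885  0.274  0.014  1.782 -0.063] p [ 0.3367 -0.8539  0.2012] rpy [-1.571 -0.202 -1.195] r 0.918 leanback deg 11.5 F [0.5 1.6 0.4] w 0.094
t 2.85 j [-1.262  0.88   0.276  0.016  1.754 -0.062] p [ 0.3399 -0.8618  0.2064] rpy [-1.571 -0.231 -1.195] r 0.926 leanback deg 13.2 F [-0.1  0.3 -0.9] w 0.0939
t 2.95 j [-1.263  0.868  0.274  0.018  1.728 -0.062] p [ 0.3431 -0.8701  0.221 ] rpy [-1.571 -0.272 -1.195] r 0.935 leanback deg 15.6 F [ 0.8 -1.4  1.1] w 0.094
```

```bash

python3 -m handwheel '[{"delta_pos":[-40,-25,0],"yaw":0.14},{"delta_pos":[-80,-50,0],"yaw":0.28},{"delta_pos":[-120,-75,0],"yaw":0.42},{"delta_pos":[-160,-100,0],"yaw":0.56},{"delta_pos":[-200,-125,0],"yaw":0.70},{"delta_pos":[-240,-150,0],"yaw":0.84},{"delta_pos":[-280,-175,0],"yaw":0.98},{"delta_pos":[-320,-200,0],"yaw":1.12},{"delta_pos":[-360,-225,0],"yaw":1.26},{"delta_pos":[-400,-250,0],"yaw":1.4},{"delta_pos":[-440,-275,0],"yaw":1.54}]' 0 >/dev/null; python3 st.py
```

```text
t 4.05 j [-1.361 -0.357  1.46   0.045  1.765  1.394] p [ 0.1598 -0.4047  0.3718] rpy [-1.294 -0.008 -2.742] r 0.435 leanback deg 15.7 F [-0.8  0.8  0.8] w 0.0942
```

```bash

python3 -m handwheel '[{"delta_pos":[0,-10,-50],"yaw":0},{"delta_pos":[0,-20,-100],"yaw":0},{"delta_pos":[0,-30,-140],"yaw":0}]' 0 >/dev/null; python3 st.py
python3 -m handwheel '[{"delta_pos":[0,0,-50],"yaw":0}]' >/dev/null; python3 st.py
python3 -m handwheel '[{"delta_pos":[0,0,-50],"yaw":0}]' >/dev/null; python3 st.py
```

```text
t 4.35 j [-1.503 -0.68   1.654  0.085  1.901  1.269] p [ 0.1036 -0.2728  0.3623] rpy [-1.293 -0.011 -2.735] r 0.292 leanback deg 15.2 F [-0.6 -0.2  0.6] w 0.0941
t 4.45 j [-1.581 -0.758  1.697  0.106  1.957  1.203] p [ 0.0883 -0.2394  0.354 ] rpy [-1.309 -0.009 -2.733] r 0.255 leanback deg 14.0 F [ 9.5 33.5 14.9] w 0.0939
t 4.55 j [-1.617 -0.757  1.693  0.103  2.001  1.171] p [ 0.0787 -0.2281  0.352 ] rpy [-1.348 -0.004 -2.736] r 0.241 leanback deg 11.6 F [-0.2 -0.9 -0.1] w 0.0938
```

```bash

python3 -m handwheel '[{"delta_pos":[0,0,-50],"yaw":0}]' >/dev/null; python3 st.py
python3 -m handwheel '[{"delta_pos":[0,0,-50],"yaw":0}]' >/dev/null; python3 st.py
python3 -m handwheel '[{"delta_pos":[0,0,-50],"yaw":0}]' >/dev/null; python3 st.py
python3 -m handwheel '[{"delta_pos":[0,0,-50],"yaw":0}]' >/dev/null; python3 st.py
```

```text
t 4.65 j [-1.664 -0.757  1.676  0.103  2.051  1.126] p [ 0.0687 -0.2164  0.358 ] rpy [-1.378e+00 -1.000e-03 -2.734e+00] r 0.227 leanback deg 9.7 F [-0.2 -0.8  0. ] w 0.0939
t 4.75 j [-1.732 -0.757  1.657  0.105  2.106  1.06 ] p [ 0.0562 -0.2038  0.3648] rpy [-1.41   0.004 -2.732] r 0.211 leanback deg 7.6 F [-0.9  0.1  0.1] w 0.094
t 4.85 j [-1.832 -0.757  1.635  0.11   2.167  0.965] p [ 0.0406 -0.1904  0.3732] rpy [-1.441  0.012 -2.73 ] r 0.195 leanback deg 5.4 F [ 0.3 -1.4 -1.4] w 0.094
t 4.95 j [-1.978 -0.757  1.61   0.115  2.232  0.824] p [ 0.0206 -0.1755  0.3831] rpy [-1.468  0.023 -2.727] r 0.177 leanback deg 3.0 F [-0.9 -0.9  0.9] w 0.0942
```

```bash

python3 -m handwheel '[{"delta_pos":[0,0,50],"yaw":0},{"delta_pos":[0,0,100],"yaw":0}]' >/dev/null; python3 st.py
python3 -m handwheel '[{"delta_pos":[0,0,-50],"yaw":0},{"delta_pos":[0,0,-80],"yaw":0}]' >/dev/null; python3 st.py
python3 -m handwheel '[{"delta_pos":[0,0,-50],"yaw":0}]' >/dev/null; python3 st.py
python3 -m handwheel '[{"delta_pos":[0,0,-50],"yaw":0}]' >/dev/null; python3 st.py
```

```text
t 5.15 j [-1.676 -0.553  1.503  0.08   2.101  1.128] p [ 0.0529 -0.2675  0.3951] rpy [-1.459  0.019 -2.76 ] r 0.273 leanback deg 5.1 F [-2.1 -0.   1.2] w 0.0939
t 5.35 j [-1.883 -0.71   1.596  0.106  2.204  0.904] p [ 0.0286 -0.1934  0.3825] rpy [-1.477  0.031 -2.72 ] r 0.195 leanback deg 2.8 F [-0.7  0.2  0.1] w 0.0942
t 5.45 j [-2.082 -0.757  1.596  0.116  2.272  0.716] p [ 0.0078 -0.1652  0.389 ] rpy [-1.484  0.031 -2.721] r 0.165 leanback deg 1.5 F [-2.1  0.8 -0.8] w 0.094
t 5.55 j [-2.283 -0.757  1.577  0.114  2.326  0.52 ] p [-0.0158 -0.1493  0.397 ] rpy [-1.499  0.042 -2.724] r 0.15 leanback deg -0.4 F [-0.5 -0.2  0.1] w 0.0943
```

```bash
cat >> st.py <<'E'
d=Rm[:,1];print("  finger dir",d.round(3),"x az",np.arctan2(Rm[1,0],Rm[0,0]).round(3))
E
cat > to.py <<'E'
# to.py x y z : tool-frame delta in mm to target TCP ; optional target tool-x azimuth
import sys; from h import *
o=robot.get_obs();Rm=R.from_euler('xyz',o['ee_rot']).as_matrix()
t=np.array([float(v) for v in sys.argv[1:4]])-o['tool_pos']
dl=Rm.T@t*1000
s="delta %s len %.0f"%(dl.round(1),np.linalg.norm(dl))
if len(sys.argv)>4:
    az=float(sys.argv[4]);x=np.array([np.cos(az),np.sin(az),0]);v=Rm.T@x  # yaw about tool y taking x to v's projection
    s+=" yaw %.3f"%np.arctan2(-v[2],v[0])
print(s)
E
python3 st.py; python3 to.py 0.12 -0.36 0.42; python3 -c "
from h import *
s=robot.snapshot('scene')
for q in [(470,370),(420,200),(370,60),(180,90)]: print(hit(s,q,0).round(2))
o=robot.get_obs();"
```

```text
t 5.55 j [-2.283 -0.757  1.577  0.114  2.326  0.52 ] p [-0.0158 -0.1493  0.397 ] rpy [-1.499  0.042 -2.724] r 0.15 leanback deg -0.4 F [-0.5 -0.2  0.1] w 0.0943
  finger dir [ 0.067 -0.049 -0.997] x az -2.724
delta [-39.6  -3.5 248.6] len 252
[ 0.98 -0.43  0.  ]
[1.05 0.11 0.  ]
[1.1  0.88 0.  ]
[0.21 0.81 0.  ]
```

```bash

python3 -m handwheel '[{"delta_pos":[-8,0,48],"yaw":-0.14},{"delta_pos":[-16,0,96],"yaw":-0.28},{"delta_pos":[-24,0,144],"yaw":-0.42},{"delta_pos":[-32,0,192],"yaw":-0.56},{"delta_pos":[-40,0,240],"yaw":-0.7}]' >/dev/null; python3 st.py; python3 to.py 0.5 0.0 0.48 -1.48;python3 to.py 0.65 0.13 0.5 -1.48
```

```text
t 6.1 j [-1.493 -0.348  1.337  0.075  2.09   0.607] p [ 0.1055 -0.3343  0.4157] rpy [-1.483 -0.017 -2.063] r 0.351 leanback deg 3.5 F [-1.4 -0.4 -0.1] w 0.094
  finger dir [ 0.069 -0.056 -0.996] x az -2.063
delta [-479.8  -55.4  195.5] len 521 yaw -0.580
delta [-664.9  -72.1  268.1] len 721 yaw -0.580
```

```bash

python3 -m handwheel '[{"delta_pos":[-44,-5,18],"yaw":-0.06},{"delta_pos":[-88,-10,36],"yaw":-0.12},{"delta_pos":[-132,-15,54],"yaw":-0.18},{"delta_pos":[-176,-20,72],"yaw":-0.24},{"delta_pos":[-220,-25,90],"yaw":-0.3},{"delta_pos":[-264,-30,108],"yaw":-0.36},{"delta_pos":[-308,-35,126],"yaw":-0.42},{"delta_pos":[-352,-40,144],"yaw":-0.48},{"delta_pos":[-396,-45,162],"yaw":-0.54},{"delta_pos":[-440,-50,180],"yaw":-0.58},{"delta_pos":[-480,-55,196],"yaw":-0.58}]' >/dev/null; python3 st.py; python3 to.py 0.7 0.15 0.5 -1.48
python3 -c "
from h import *
snap('wrist','w1')"
```

```text
t 7.2 j [-0.085  0.037  0.865 -0.049  2.159  1.374] p [ 5.012e-01 -2.000e-04  4.827e-01] rpy [-1.499 -0.054 -1.49 ] r 0.501 leanback deg 4.6 F [ 0.1 -0.8  0.6] w 0.0942
  finger dir [ 0.076 -0.048 -0.996] x az -1.49
delta [-132.5   -9.3  211.6] len 250 yaw -0.006
```

View pics/w1.png

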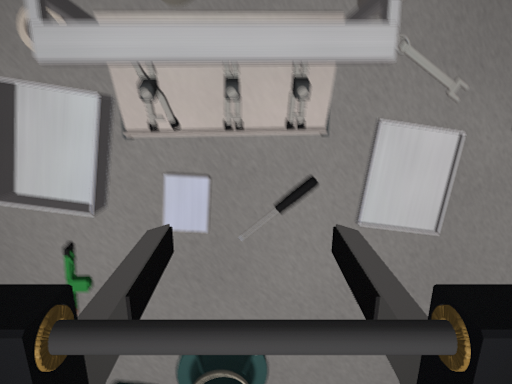

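The wrist view shows all three clamps: the left block at (148,92), the middle one at (232,92) and the right one at (302,92). I'll zoom in to classify them and measure bin and tray corners.

```bash
python3 - <<'E'
import cv2
a=cv2.imread("pics/w1.png")
cv2.imwrite("pics/w1z.png",cv2.resize(a[55:145,100:350],None,fx=3.2,fy=3.2,interpolation=cv2.INTER_CUBIC))
b=a[70:250]; cv2.imwrite("pics/w1b.png",cv2.resize(b,None,fx=1.56,fy=1.56,interpolation=cv2.INTER_CUBIC))
E
```

```text
(no output)
```

View pics/w1z.png

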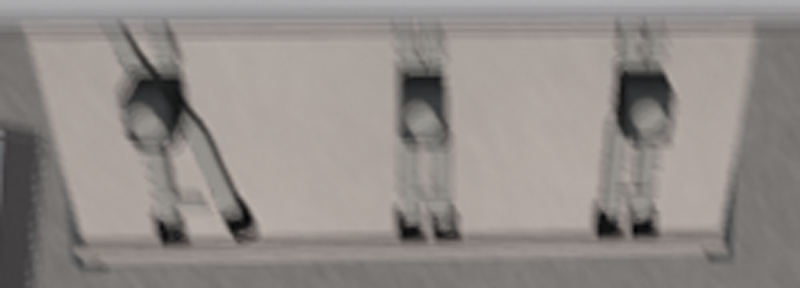

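View pics/w1b.png

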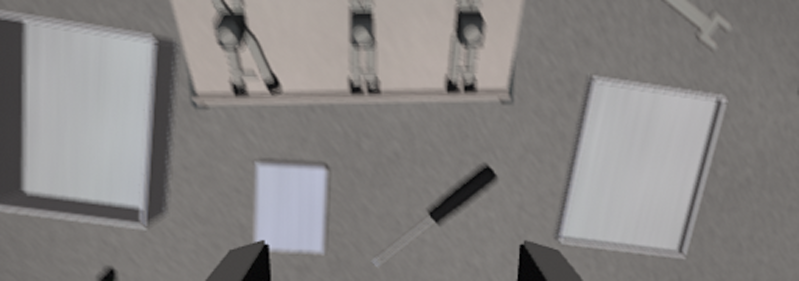

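```bash

python3 -m handwheel '[{"delta_pos":[-26,-2,42],"yaw":0},{"delta_pos":[-52,-4,84],"yaw":0},{"delta_pos":[-79,-6,126],"yaw":0},{"delta_pos":[-106,-8,168],"yaw":0},{"delta_pos":[-132,-9,212],"yaw":0}]' >/dev/null; python3 st.py
python3 -m handwheel '[{"delta_pos":[-7,0,49],"yaw":0},{"delta_pos":[-14,0,98],"yaw":0},{"delta_pos":[-21,0,147],"yaw":0}]' >/dev/null; python3 st.py
python3 -m handwheel '[{"delta_pos":[-40,0,300],"yaw":0}]' >/dev/null; python3 st.py
python3 -m handwheel '[{"delta_pos":[-40,0,300],"yaw":0}]' >/dev/null; python3 st.py
python3 -m handwheel '[{"delta_pos":[-40,0,300],"yaw":0}]' >/dev/null; python3 st.py
```

```text
t 7.75 j [ 0.15   0.531  0.284 -0.072  2.254  1.589] p [0.6717 0.1387 0.4601] rpy [-1.496 -0.051 -1.489] r 0.686 leanback deg 4.1 F [ 0.3 -1.2 -1.6] w 0.0935
  finger dir [ 0.078 -0.045 -0.996] x az -1.489
t 8.05 j [ 0.152  0.588  0.274 -0.066  2.155  1.6  ] p [0.7231 0.1483 0.4277] rpy [-1.444 -0.047 -1.491] r 0.738 leanback deg 7.1 F [-0.6 -0.9 -0.2] w 0.0938
  finger dir [ 0.13  -0.036 -0.991] x az -1.491
t 8.15 j [ 0.152  0.611  0.274 -0.063  2.104  1.604] p [0.7466 0.1526 0.4129] rpy [-1.416 -0.044 -1.491] r 0.762 leanback deg 8.7 F [1.3 0.4 0.2] w 0.0941
  finger dir [ 0.157 -0.031 -0.987] x az -1.491
t 8.25 j [ 0.153  0.635  0.274 -0.061  2.053  1.608] p [0.7699 0.1572 0.3974] rpy [-1.388 -0.041 -1.491] r 0.786 leanback deg 10.3 F [ 0.6 -0.3 -0.1] w 0.0941
  finger dir [ 0.184 -0.026 -0.983] x az -1.491
t 8.35 j [ 0.154  0.656  0.274 -0.058  2.003  1.611] p [0.7915 0.1616 0.384 ] rpy [-1.36  -0.038 -1.491] r 0.808 leanback deg 11.9 F [-0.3 -0.4  0. ] w 0.0941
  finger dir [ 0.212 -0.02  -0.977] x az -1.491
```

```bash

python3 -m handwheel '[{"delta_pos":[-50,-200,250],"yaw":0}]' >/dev/null; python3 st.py
python3 -m handwheel '[{"delta_pos":[-50,-200,250],"yaw":0}]' >/dev/null; python3 st.py
python3 -m handwheel '[{"delta_pos":[-50,-150,250],"yaw":0}]' >/dev/null; python3 st.py
python3 -m handwheel '[{"delta_pos":[-50,-150,250],"yaw":0}]' >/dev/null; python3 st.py
python3 -m handwheel '[{"delta_pos":[-50,-150,250],"yaw":0}]' >/dev/null; python3 st.py
```

```text
t 8.45 j [ 0.159  0.647  0.279 -0.057  1.987  1.616] p [0.7936 0.1658 0.3897] rpy [-1.339 -0.036 -1.49 ] r 0.811 leanback deg 13.1 F [ 1.3 -0.  -2.1] w 0.094
  finger dir [ 0.231 -0.016 -0.973] x az -1.49
t 8.55 j [ 0.165  0.625  0.274 -0.057  1.972  1.62 ] p [0.7929 0.1708 0.4114] rpy [-1.297 -0.031 -1.488] r 0.811 leanback deg 15.5 F [ 0.4  0.1 -0.1] w 0.0942
  finger dir [ 0.272 -0.008 -0.962] x az -1.488
t 8.65 j [ 0.171  0.611  0.274 -0.056  1.948  1.625] p [0.796  0.1763 0.4257] rpy [-1.259 -0.027 -1.487] r 0.815 leanback deg 17.7 F [1.1 0.1 1.3] w 0.0944
  finger dir [ 0.308  0.    -0.951] x az -1.487
t 8.75 j [ 0.176  0.601  0.274 -0.056  1.924  1.629] p [0.8001 0.1814 0.4363] rpy [-1.226 -0.023 -1.485] r 0.82 leanback deg 19.6 F [-0.7  0.2  0.2] w 0.0938
  finger dir [ 0.339  0.007 -0.941] x az -1.485
t 8.85 j [ 0.181  0.591  0.274 -0.055  1.902  1.633] p [0.8034 0.186  0.4473] rpy [-1.193 -0.019 -1.483] r 0.825 leanback deg 21.5 F [0.6 0.1 0.7] w 0.0944
  finger dir [ 0.369  0.014 -0.929] x az -1.483
```

```bash

python3 -m handwheel '[{"delta_pos":[-60,-130,250],"yaw":0}]' >/dev/null; python3 st.py
python3 -m handwheel '[{"delta_pos":[-60,-130,250],"yaw":0}]' >/dev/null; python3 st.py
python3 -m handwheel '[{"delta_pos":[-60,-130,250],"yaw":0}]' >/dev/null; python3 st.py
```

```text
t 8.95 j [ 0.188  0.582  0.274 -0.056  1.878  1.639] p [0.8075 0.1922 0.4576] rpy [-1.16  -0.015 -1.482] r 0.83 leanback deg 23.3 F [-0.  -0.5 -0.1] w 0.0939
  finger dir [ 0.399  0.021 -0.917] x az -1.482
t 9.05 j [ 0.195  0.574  0.274 -0.057  1.854  1.645] p [0.811  0.1986 0.4682] rpy [-1.128 -0.011 -1.48 ] r 0.835 leanback deg 25.2 F [-0.4 -0.1 -0.4] w 0.0941
  finger dir [ 0.428  0.029 -0.904] x az -1.48
t 9.15 j [ 0.202  0.563  0.274 -0.058  1.831  1.65 ] p [0.8133 0.2044 0.4804] rpy [-1.095 -0.007 -1.478] r 0.839 leanback deg 27.1 F [ 0.8  0.1 -1. ] w 0.0942
  finger dir [ 0.456  0.037 -0.889] x az -1.478
```

```bash
python3 - <<'E'
from h import *
s=robot.snapshot("wrist");o=robot.get_obs();Rm=R.from_euler('xyz',o['ee_rot']).as_matrix()
c,d=ray(s,(s["cx"],s["cy"]))
print("cam in tool",(Rm.T@(c-o['tool_pos'])).round(4),"dir",(Rm.T@d).round(3))
E
python3 st.py; python3 to.py 0.5 0.06 0.42 -1.48; python3 to.py 0.52 0.02 0.30 -1.48
```

```text
cam in tool [-0.     -0.1763  0.0813] dir [ 0.001  0.96  -0.281]
t 9.2 j [ 0.203  0.561  0.274 -0.057  1.83   1.65 ] p [0.8126 0.2053 0.4825] rpy [-1.092 -0.006 -1.476] r 0.838 leanback deg 27.3 F [-1.1  0.3  1.5] w 0.0939
  finger dir [ 0.459  0.038 -0.887] x az -1.476
delta [ 114.9  -93.6 -317.5] len 350 yaw 0.006
delta [ 155.8   20.6 -358.6] len 391 yaw 0.006
```

```bash

python3 -m handwheel '[{"delta_pos":[14,-12,-40],"yaw":0},{"delta_pos":[28,-24,-80],"yaw":0},{"delta_pos":[42,-36,-120],"yaw":0},{"delta_pos":[56,-48,-160],"yaw":0},{"delta_pos":[84,-40,-200],"yaw":0},{"delta_pos":[112,-25,-240],"yaw":0},{"delta_pos":[130,-10,-280],"yaw":0},{"delta_pos":[145,5,-320],"yaw":0},{"delta_pos":[156,20,-358],"yaw":0},{"delta_pos":[156,20,-358],"yaw":0}]' 92 >/dev/null; python3 st.py
python3 -c "
from h import *
snap('wrist','w2')"
```

```text
t 10.2 j [-0.144 -0.351  1.663  0.1    1.382  1.339] p [0.5136 0.0175 0.2903] rpy [-1.113 -0.005 -1.481] r 0.514 leanback deg 25.7 F [ 0.3 -0.4 -0.4] w 0.0603
  finger dir [ 0.441  0.035 -0.897] x az -1.481
```

View pics/w2.png

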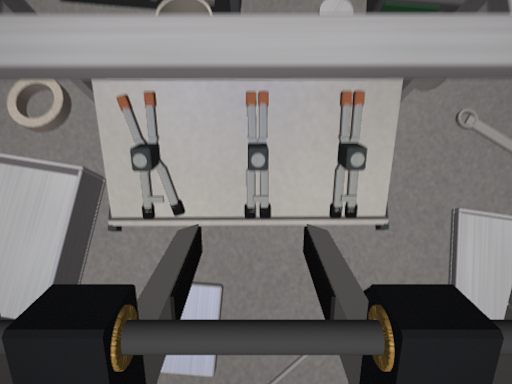

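```bash
python3 - <<'E'
import cv2
a=cv2.imread("pics/w2.png")
cv2.imwrite("pics/w2z.png",cv2.resize(a[75:235,95:400],None,fx=2.6,fy=2.6,interpolation=cv2.INTER_CUBIC))
E
```

```text
(no output)
```

View pics/w2z.png

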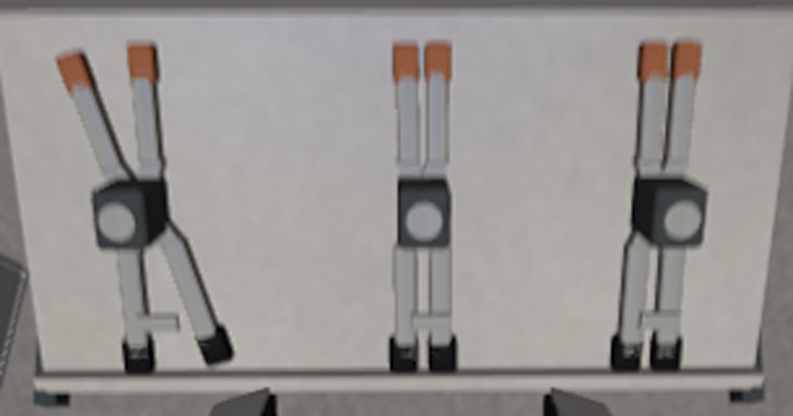

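```bash
cat > meas.py <<'E'
from h import *
s=robot.snapshot("wrist")
rk=np.array([.6292,.0304,.0911]);a=np.radians(28)
Rr=R.from_euler('z',rk[2]).as_matrix()@R.from_euler('y',-a).as_matrix() # cols: upslope,y,normal
o=np.array([rk[0],rk[1],.08])
u=lambda z:((z[0]+.5)/2.6-.5+95,(z[1]+.5)/2.6-.5+75)
def face(z,h):
    P=planehit(s,u(z),o+Rr[:,2]*h,Rr[:,2]); return P,(Rr.T@(P-o))
for n,z,h in [("Ltop",(118,222),.042),("Mtop",(424,221),.042),("Rtop",(683,221),.042),("Lh",(139,352),.011),("Lt",(143,62),.011),("Lh2",(216,347),.011),("Lt2",(73,70),.011),
 ("Mh",(423,352),.011),("Mt",(421,62),.011),("Rh",(646,352),.011),("Rt",(670,62),.011),("lipL",(36,378),.012),("lipR",(762,376),.012)]:
    P,q=face(z,h); print(n,P.round(4),(q*1000).round(1))
E
python3 meas.py
```

```text
Ltop [0.6035 0.1571 0.1201] [  6.4 128.5  42. ]
Mtop [0.6166 0.0204 0.1204] [ 7.1 -8.8 42. ]
Rtop [ 0.6274 -0.0957  0.1205] [   7.3 -125.4   42. ]
Lh [0.5524 0.159  0.058 ] [-67.5 135.   11. ]
Lt [0.6788 0.1557 0.1248] [ 74.7 120.2  11. ]
Lh2 [0.5584 0.12   0.0593] [-64.8  95.7  11. ]
Lt2 [0.6726 0.1878 0.1231] [ 71.  152.7  11. ]
Mh [0.5657 0.015  0.0581] [-67.3  -9.5  11. ]
Mt [0.6907 0.0285 0.1249] [75.  -7.5 11. ]
Rh [ 0.5762 -0.0984  0.0582] [ -67.2 -123.4   11. ]
Rt [ 0.7014 -0.0858  0.1251] [  75.3 -122.3   11. ]
lipL [0.5349 0.2112 0.0524] [-81.4 188.7  12. ]
lipR [ 0.57   -0.1597  0.0531] [ -79.9 -184.    12. ]
```

```bash
python3 to.py 0.585 0.018 0.186 -1.478; python3 to.py 0.6292 0.0213 0.0966 -1.478
```

```text
delta [  5.4 131.4   5.9] len 132 yaw 0.002
delta [  5.5 231.2   4.5] len 231 yaw 0.002
```

```bash

python3 -m handwheel '[{"delta_pos":[2,45,2],"yaw":0},{"delta_pos":[4,90,4],"yaw":0},{"delta_pos":[5,131,6],"yaw":0},{"delta_pos":[5,131,6],"yaw":0}]' >/dev/null; python3 st.py
python3 to.py 0.6292 0.0213 0.0966 -1.478
python3 -c "
from h import *
snap('wrist','w3')"
```

```text
t 10.7 j [-0.117 -0.168  1.738  0.099  1.116  1.335] p [0.5855 0.0195 0.1816] rpy [-1.105 -0.006 -1.477] r 0.586 leanback deg 26.2 F [ 0.  0. -1.] w 0.0603
  finger dir [ 0.448  0.037 -0.894] x az -1.477
delta [ 1.8 95.6  0.9] len 96 yaw 0.004
```

View pics/w3.png

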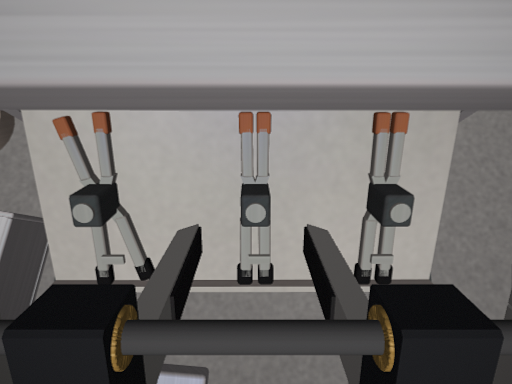

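```bash
python3 - <<'E'
from h import *
s=robot.snapshot("wrist");rk=np.array([.6292,.0304,.0911]);a=np.radians(28)
Rr=R.from_euler('z',rk[2]).as_matrix()@R.from_euler('y',-a).as_matrix();o=np.array([rk[0],rk[1],.08])
for z in [(82,213),(256,213),(400,213)]:
    P=planehit(s,z,o+Rr[:,2]*.042,Rr[:,2]);print(P.round(4),(P-.027*Rr[:,2]).round(4))
E
python3 -m handwheel '[{"delta_pos":[2,30,1],"yaw":0},{"delta_pos":[2,60,1],"yaw":0},{"delta_pos":[2,80,1],"yaw":0},{"delta_pos":[2,80,1],"yaw":0}]' >/dev/null; python3 st.py
python3 to.py 0.6292 0.0213 0.0966 -1.478
```

```text
[0.597  0.1585 0.1167] [0.6096 0.1596 0.0929]
[0.6103 0.019  0.117 ] [0.6229 0.0202 0.0932]
[ 0.6213 -0.0968  0.1172] [ 0.6339 -0.0957  0.0934]
t 11.2 j [-0.107 -0.043  1.761  0.103  0.959  1.33 ] p [0.6231 0.0199 0.1161] rpy [-1.097 -0.007 -1.477] r 0.623 leanback deg 26.7 F [ 0.1 -1.4 -0.6] w 0.0603
  finger dir [ 0.455  0.036 -0.89 ] x az -1.477
delta [-1.  20.2 -3.3] len 21 yaw 0.004
```

```bash

python3 -m handwheel '[{"delta_pos":[0,10,-4],"yaw":0},{"delta_pos":[0,19,-6],"yaw":0},{"delta_pos":[0,19,-6],"yaw":0}]' >/dev/null; python3 st.py
python3 -c "
from h import *
snap('wrist','w4');snap('side','s4')"
```

```text
t 11.5 j [-0.106 -0.02   1.783  0.105  0.917  1.326] p [0.6248 0.0198 0.0951] rpy [-1.099 -0.007 -1.478] r 0.625 leanback deg 26.6 F [-0.7  0.4  0.3] w 0.0599
  finger dir [ 0.453  0.036 -0.891] x az -1.478
```

View pics/w4.png

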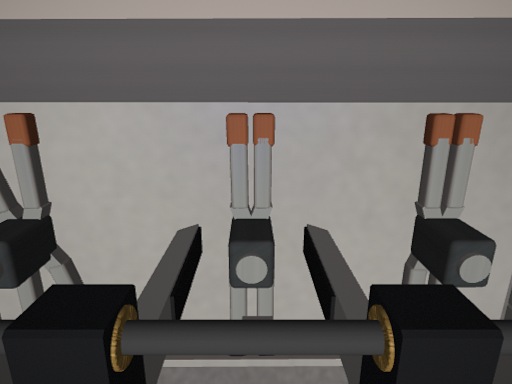

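View pics/s4.png

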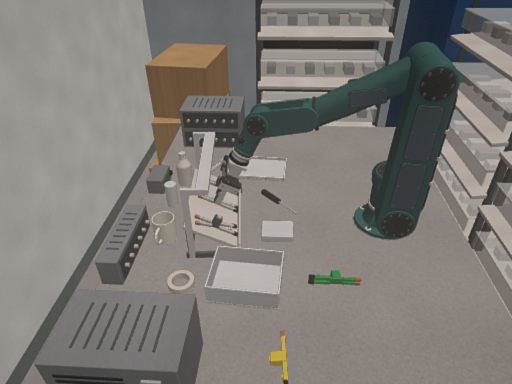

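```bash
python3 - <<'E'
from h import *
s=robot.snapshot("side");o=robot.get_obs();Rm=R.from_euler('xyz',o['ee_rot']).as_matrix();p=o['tool_pos']
print(proj(s,[p,p-.1*Rm[:,1],[.6135,.02,.119],[.625,-.097,.119],[.600,.157,.119]]).round(0))
im=cv2.cvtColor(s["image"],cv2.COLOR_RGB2BGR)[120:260,170:300]
cv2.imwrite("pics/s5z.png",cv2.resize(im,None,fx=4,fy=4,interpolation=cv2.INTER_CUBIC))
E
```

```text
[[216. 199.]
 [227. 179.]
 [219. 194.]
 [220. 177.]
 [217. 217.]]
```

View pics/s5z.png

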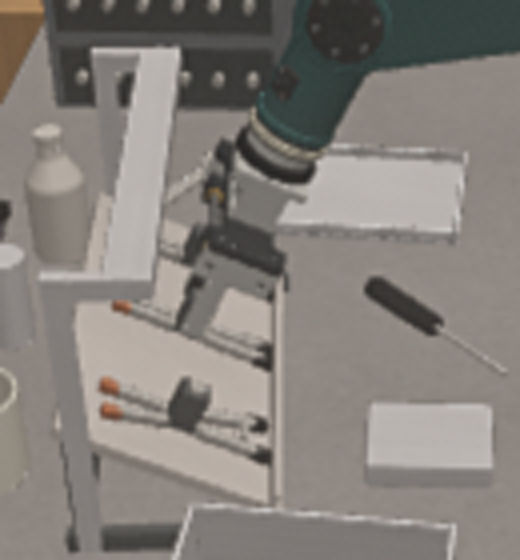

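```bash

python3 -m handwheel '[{"delta_pos":[0,0,0],"yaw":0},{"delta_pos":[0,0,0],"yaw":0},{"delta_pos":[0,0,0],"yaw":0},{"delta_pos":[0,0,0],"yaw":0},{"delta_pos":[0,0,0],"yaw":0}]' 255 ; 
python3 -m handwheel '[{"delta_pos":[0,-8,-2],"yaw":0},{"delta_pos":[0,-20,-4],"yaw":0},{"delta_pos":[0,-40,-6],"yaw":0},{"delta_pos":[0,-70,-10],"yaw":0},{"delta_pos":[0,-100,-20],"yaw":0}]' ;python3 st.py
python3 -c "
from h import *
snap('wrist','w6')"
```

```text
time: 12.15
tool_pos: [0.625, 0.0199, 0.0952]
ee_rot: [-1.099, -0.007, -1.478]
wrist_force: [-4.1, 1.3, 4.8]
width: 0.0238
time: 12.65
tool_pos: [0.5605, 0.0145, 0.1749]
ee_rot: [-1.101, -0.007, -1.478]
wrist_force: [0.6, 0.2, -1.3]
width: 0.0237
t 12.65 j [-0.136 -0.227  1.801  0.108  1.11   1.314] p [0.5605 0.0145 0.1749] rpy [-1.101 -0.007 -1.478] r 0.561 leanback deg 26.4 F [ 0.6  0.2 -1.3] w 0.0237
  finger dir [ 0.451  0.036 -0.892] x az -1.478
```

View pics/w6.png

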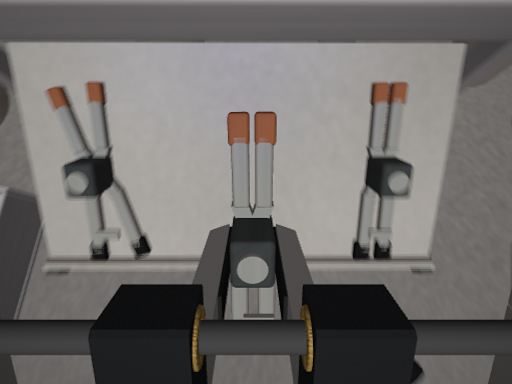

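```bash
python3 to.py 0.36 0.029 0.22
```

```text
delta [ -32.9 -126.3 -157.6] len 205
```

```bash

python3 -m handwheel '[{"delta_pos":[-7,-25,-32],"yaw":0},{"delta_pos":[-14,-50,-64],"yaw":0},{"delta_pos":[-21,-75,-96],"yaw":0},{"delta_pos":[-28,-100,-128],"yaw":0},{"delta_pos":[-33,-126,-158],"yaw":0}]' >/dev/null;python3 st.py
python3 -m handwheel '[{"delta_pos":[0,-20,-45],"yaw":0}]' >/dev/null;python3 st.py
python3 -m handwheel '[{"delta_pos":[0,-20,-45],"yaw":0}]' >/dev/null;python3 st.py

```

```text
t 13.2 j [-0.193 -0.758  2.034  0.123  1.419  1.291] p [0.3619 0.0301 0.2133] rpy [-1.109 -0.006 -1.477] r 0.363 leanback deg 25.6 F [-45.9  -3.9  27.9] w 0.0239
  finger dir [ 0.444  0.036 -0.895] x az -1.477
t 13.3 j [-0.198 -0.756  2.023  0.116  1.462  1.29 ] p [0.3513 0.0281 0.2135] rpy [-1.143 -0.005 -1.478] r 0.352 leanback deg 23.6 F [ 0.4  0.2 -1.7] w 0.0238
  finger dir [ 0.413  0.034 -0.91 ] x az -1.478
t 13.4 j [-0.204 -0.756  2.005  0.109  1.51   1.287] p [0.3405 0.0262 0.2183] rpy [-1.174 -0.005 -1.478] r 0.341 leanback deg 21.9 F [ 0.1  0.2 -1.9] w 0.0242
  finger dir [ 0.385  0.031 -0.922] x az -1.478
```

```bash

python3 -m handwheel '[{"delta_pos":[0,5,-49],"yaw":0}]' >/dev/null;python3 st.py
python3 -m handwheel '[{"delta_pos":[0,5,-49],"yaw":0}]' >/dev/null
python3 -m handwheel '[{"delta_pos":[0,5,-49],"yaw":0}]' >/dev/null;python3 st.py
python3 -m handwheel '[{"delta_pos":[0,10,-49],"yaw":0}]' >/dev/null
python3 -m handwheel '[{"delta_pos":[0,10,-49],"yaw":0}]' >/dev/null;python3 st.py

```

```text
t 13.5 j [-0.207 -0.757  2.032  0.102  1.506  1.281] p [0.3344 0.0241 0.202 ] rpy [-1.196 -0.007 -1.478] r 0.335 leanback deg 20.7 F [ 0.3 -0.4 -1.5] w 0.0239
  finger dir [ 0.365  0.027 -0.931] x az -1.478
t 13.7 j [-0.221 -0.756  2.104  0.091  1.502  1.262] p [0.3141 0.02   0.157 ] rpy [-1.265 -0.003 -1.476] r 0.315 leanback deg 16.7 F [-1.  -0.5 -1.8] w 0.0236
  finger dir [ 0.3    0.025 -0.954] x az -1.476
t 13.9 j [-0.249 -0.756  2.192  0.083  1.474  1.228] p [0.2935 0.0139 0.1066] rpy [-1.325e+00  1.000e-03 -1.475e+00] r 0.294 leanback deg 13.3 F [ 0.1  0.6 -2.2] w 0.0239
  finger dir [ 0.243  0.024 -0.97 ] x az -1.475
```

```bash

python3 -m handwheel '[{"delta_pos":[0,-30,-40],"yaw":0}]' >/dev/null;python3 st.py
python3 -m handwheel '[{"delta_pos":[0,-25,-40],"yaw":0}]' >/dev/null
python3 -m handwheel '[{"delta_pos":[0,-20,-43],"yaw":0}]' >/dev/null;python3 st.py
python3 -m handwheel '[{"delta_pos":[0,-15,-45],"yaw":0}]' >/dev/null
python3 -m handwheel '[{"delta_pos":[0,-10,-48],"yaw":0}]' >/dev/null;python3 st.py

```

```text
t 14.0 j [-0.268 -0.755  2.168  0.078  1.552  1.213] p [0.276  0.0115 0.1147] rpy [-1.378  0.011 -1.475] r 0.276 leanback deg 10.1 F [-0.5 -0.4 -2.3] w 0.024
  finger dir [ 0.189  0.029 -0.981] x az -1.475
t 14.2 j [-0.326 -0.756  2.083  0.073  1.682  1.161] p [ 0.2608 -0.0014  0.1556] rpy [-1.42   0.012 -1.473] r 0.261 leanback deg 7.6 F [ 0.3  0.1 -1.6] w 0.0234
  finger dir [ 0.149  0.027 -0.989] x az -1.473
t 14.4 j [-0.43  -0.757  2.043  0.069  1.791  1.059] p [ 0.2352 -0.0198  0.1734] rpy [-1.482  0.026 -1.47 ] r 0.236 leanback deg 3.7 F [-0.7 -0.3 -2.2] w 0.0238
  finger dir [ 0.086  0.034 -0.996] x az -1.47
```

```bash

python3 -m handwheel '[{"delta_pos":[-35,35,12],"yaw":0},{"delta_pos":[-60,58,24],"yaw":0}]' >/dev/null;python3 st.py
python3 -m handwheel '[{"delta_pos":[0,0,-48],"yaw":0}]' >/dev/null;python3 st.py
python3 -m handwheel '[{"delta_pos":[0,-5,-48],"yaw":0}]' >/dev/null;python3 st.py
python3 -m handwheel '[{"delta_pos":[0,-5,-48],"yaw":0}]' >/dev/null;python3 st.py

```

```text
t 14.6 j [-0.116 -0.69   2.124  0.043  1.623  1.375] p [0.2593 0.042  0.118 ] rpy [-1.48   0.026 -1.486] r 0.263 leanback deg 4.8 F [ 0.6  0.1 -1.5] w 0.0237
  finger dir [ 0.089  0.033 -0.996] x az -1.486
t 14.7 j [-0.115 -0.749  2.163  0.042  1.673  1.357] p [0.2295 0.0452 0.1103] rpy [-1.508  0.029 -1.466] r 0.234 leanback deg 3.1 F [-0.7  0.6 -2.7] w 0.0236
  finger dir [ 0.059  0.035 -0.998] x az -1.466
t 14.8 j [-0.104 -0.757  2.162  0.029  1.712  1.37 ] p [0.2157 0.0445 0.1119] rpy [-1.541  0.023 -1.47 ] r 0.22 leanback deg 1.4 F [ 0.2 -1.  -1.6] w 0.0239
  finger dir [ 0.027  0.026 -0.999] x az -1.47
t 14.9 j [-0.086 -0.757  2.154  0.02   1.748  1.389] p [0.2049 0.046  0.1157] rpy [-1.571  0.02  -1.471] r 0.21 leanback deg -0.2 F [ 0.  -0.2 -2.2] w 0.0241
  finger dir [-0.002  0.02  -1.   ] x az -1.471
```

```bash
python3 to.py 0.4976 0.3755 0.18 -1.641
```

```text
delta [-300.   -58.5  324. ] len 445 yaw 0.170
```

```bash

python3 -m handwheel '[{"delta_pos":[-30,-20,32],"yaw":0.02},{"delta_pos":[-60,-40,64],"yaw":0.04},{"delta_pos":[-90,-60,96],"yaw":0.06},{"delta_pos":[-120,-60,128],"yaw":0.08},{"delta_pos":[-150,-60,160],"yaw":0.1},{"delta_pos":[-180,-60,192],"yaw":0.12},{"delta_pos":[-210,-60,224],"yaw":0.14},{"delta_pos":[-240,-60,256],"yaw":0.16},{"delta_pos":[-270,-60,292],"yaw":0.17},{"delta_pos":[-300,-59,324],"yaw":0.17},{"delta_pos":[-300,-59,324],"yaw":0.17}]' >/dev/null;python3 st.py
python3 -c "
from h import *
snap('wrist','w7');snap('side','s7')"
```

```text
t 16.0 j [0.546 0.26  1.226 0.017 1.649 2.188] p [0.5008 0.3778 0.1774] rpy [-1.576  0.017 -1.64 ] r 0.627 leanback deg 0.3 F [-0.  -1.3 -3. ] w 0.0238
  finger dir [-0.004  0.018 -1.   ] x az -1.64
```

View pics/w7.png

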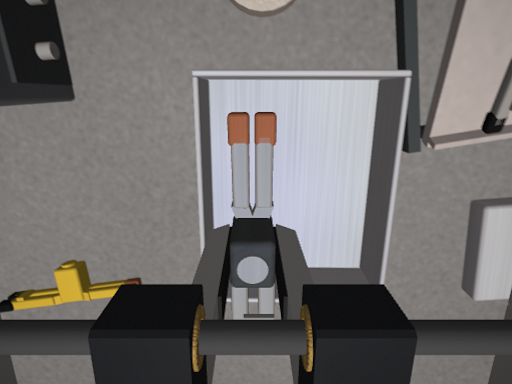

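View pics/s7.png

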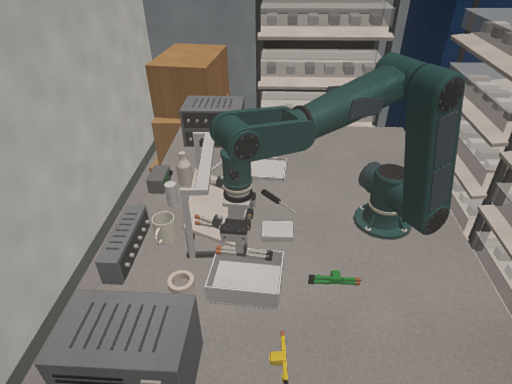

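```bash
python3 - <<'E'
from h import *
s=robot.snapshot("wrist")
for q,z in [((195,74),.07),((410,74),.07),((382,283),.07),((203,260),.07),((209,80),.005),((379,80),.005),((361,267),.005),((213,267),.005)]: print(q,hit(s,q,z).round(4))
E
```

```text
(195, 74) [0.6001 0.4182 0.07  ]
(410, 74) [0.5875 0.2418 0.07  ]
(382, 283) [0.3935 0.2568 0.07  ]
(203, 260) [0.4294 0.4307 0.07  ]
(209, 80) [0.5978 0.4161 0.005 ]
(379, 80) [0.5856 0.2442 0.005 ]
(361, 267) [0.3747 0.2576 0.005 ]
(213, 267) [0.3854 0.4341 0.005 ]
```

```bash

python3 -m handwheel '[{"delta_pos":[1,40,-2],"yaw":0},{"delta_pos":[2,80,-4],"yaw":0},{"delta_pos":[3,115,-6],"yaw":0},{"delta_pos":[3,135,-6],"yaw":0},{"delta_pos":[3,145,-6],"yaw":0},{"delta_pos":[3,145,-6],"yaw":0}]' >/dev/null;python3 st.py
python3 -c "
from h import *
snap('wrist','w8')"
```

```text
t 16.75 j [0.549 0.315 1.442 0.016 1.375 2.189] p [0.4919 0.3742 0.0374] rpy [-1.572  0.019 -1.642] r 0.618 leanback deg 0.6 F [ 0.5 -0.1 -1.6] w 0.0239
  finger dir [-0.     0.019 -1.   ] x az -1.642
```

View pics/w8.png

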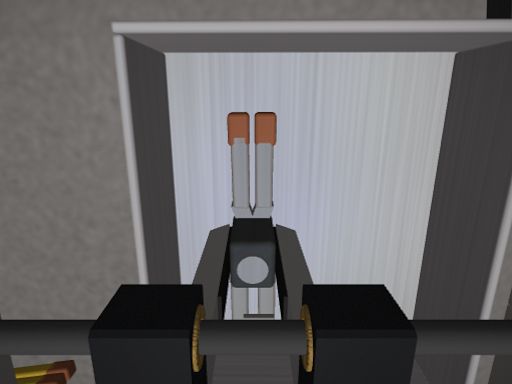

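```bash

python3 -m handwheel '[{"delta_pos":[0,5,0],"yaw":0},{"delta_pos":[0,9,0],"yaw":0},{"delta_pos":[0,12,0],"yaw":0}]' |egrep "force|pos"
python3 -m handwheel '[{"delta_pos":[0,2,0],"yaw":0},{"delta_pos":[0,3,0],"yaw":0}]' |egrep "force|pos"
python3 -m handwheel '[{"delta_pos":[0,2,0],"yaw":0}]' |egrep "force|pos"
```

```text
tool_pos: [0.4935, 0.3759, 0.0265]
wrist_force: [0.5, 0.5, -2.7]
tool_pos: [0.4935, 0.3759, 0.0237]
wrist_force: [0.9, -1.0, 2.5]
tool_pos: [0.4941, 0.3761, 0.0221]
wrist_force: [1.9, -0.2, 3.5]
```

```bash

python3 -m handwheel '[{"delta_pos":[0,0,0],"yaw":0},{"delta_pos":[0,0,0],"yaw":0},{"delta_pos":[0,0,0],"yaw":0}]' 140
python3 -m handwheel '[{"delta_pos":[0,-15,0],"yaw":0},{"delta_pos":[0,-45,0],"yaw":0},{"delta_pos":[0,-90,0],"yaw":0},{"delta_pos":[0,-140,0],"yaw":0}]' >/dev/null; python3 st.py
python3 -c "
from h import *
snap('wrist','w9')"
```

```text
time: 17.7
tool_pos: [0.4928, 0.3758, 0.0205]
ee_rot: [-1.571, 0.02, -1.642]
wrist_force: [-0.2, -0.5, -0.1]
width: 0.0415
t 18.1 j [0.547 0.24  1.282 0.016 1.61  2.189] p [0.492  0.3725 0.1618] rpy [-1.573  0.019 -1.642] r 0.617 leanback deg 0.5 F [1.4 0.3 0.3] w 0.0423
  finger dir [-0.001  0.019 -1.   ] x az -1.642
```

View pics/w9.png

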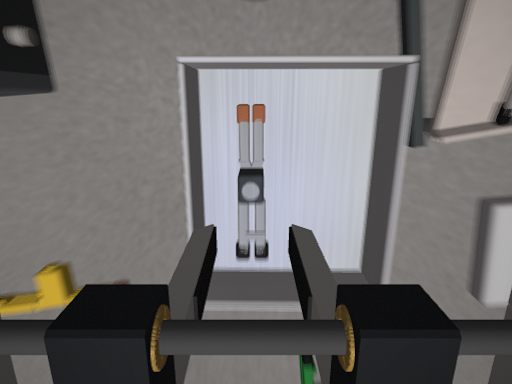

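```bash
python3 to.py 0.492 0.3725 0.31 -1.478; python3 to.py 0.69 0.04 0.47 -1.478
```

```text
delta [  -1.2 -135.7   -2.3] len 136 yaw -0.164
delta [ 311.6 -302.1  221.1] len 487 yaw -0.164
```

```bash

python3 -m handwheel '[{"delta_pos":[0,-49,0],"yaw":0},{"delta_pos":[0,-98,0],"yaw":-0.02},{"delta_pos":[20,-135,16],"yaw":-0.04},{"delta_pos":[56,-157,40],"yaw":-0.06},{"delta_pos":[92,-179,65],"yaw":-0.08},{"delta_pos":[128,-200,90],"yaw":-0.10},{"delta_pos":[164,-220,115],"yaw":-0.12},{"delta_pos":[200,-241,141],"yaw":-0.14},{"delta_pos":[236,-261,167],"yaw":-0.16},{"delta_pos":[272,-281,193],"yaw":-0.16},{"delta_pos":[311,-302,221],"yaw":-0.16}]' 92 >/dev/null; python3 st.py
python3 -m handwheel '[{"delta_pos":[0,-10,40],"yaw":0},{"delta_pos":[0,-20,80],"yaw":0}]' >/dev/null
python3 -m handwheel '[{"delta_pos":[0,-100,300],"yaw":0}]' >/dev/null; python3 st.py
python3 -m handwheel '[{"delta_pos":[0,-100,300],"yaw":0}]' >/dev/null
python3 -m handwheel '[{"delta_pos":[0,-100,300],"yaw":0}]' >/dev/null
python3 -m handwheel '[{"delta_pos":[0,-100,300],"yaw":0}]' >/dev/null; python3 st.py
```

```text
t 19.25 j [-0.034  0.557  0.273  0.028  2.301  1.467] p [0.6795 0.0409 0.4461] rpy [-1.558  0.02  -1.482] r 0.681 leanback deg 0.6 F [18.1 -0.8 17.2] w 0.0601
  finger dir [ 0.011  0.021 -1.   ] x az -1.482
t 19.55 j [-0.024  0.596  0.274  0.033  2.198  1.479] p [0.7261 0.0486 0.4201] rpy [-1.495  0.019 -1.482] r 0.728 leanback deg 4.2 F [-0.5 -0.6  0.2] w 0.0603
  finger dir [ 0.074  0.025 -0.997] x az -1.482
t 19.85 j [-0.017  0.622  0.274  0.04   2.08   1.487] p [0.7735 0.0558 0.4059] rpy [-1.402  0.017 -1.48 ] r 0.776 leanback deg 9.5 F [-0.8  0.4 -0.1] w 0.0604
  finger dir [ 0.166  0.032 -0.986] x az -1.48
```

```bash

python3 -m handwheel '[{"delta_pos":[10,-150,270],"yaw":0}]' >/dev/null
python3 -m handwheel '[{"delta_pos":[10,-150,270],"yaw":0}]' >/dev/null
python3 -m handwheel '[{"delta_pos":[10,-150,270],"yaw":0}]' >/dev/null; python3 st.py
python3 -m handwheel '[{"delta_pos":[10,-150,270],"yaw":0}]' >/dev/null
python3 -m handwheel '[{"delta_pos":[10,-150,270],"yaw":0}]' >/dev/null
python3 -m handwheel '[{"delta_pos":[10,-150,270],"yaw":0}]' >/dev/null; python3 st.py
python3 -m handwheel '[{"delta_pos":[10,-130,270],"yaw":0}]' >/dev/null
python3 -m handwheel '[{"delta_pos":[10,-130,270],"yaw":0}]' >/dev/null; python3 st.py
```

```text
t 20.15 j [-0.024  0.604  0.274  0.05   1.997  1.486] p [0.7974 0.0531 0.4261] rpy [-1.301  0.016 -1.482] r 0.799 leanback deg 15.2 F [ 0.3  0.3 -0.7] w 0.0599
  finger dir [ 0.264  0.039 -0.964] x az -1.482
t 20.45 j [-0.031  0.577  0.274  0.06   1.923  1.485] p [0.8148 0.0506 0.4553] rpy [-1.201  0.014 -1.483] r 0.816 leanback deg 21.0 F [ 0.6  0.4 -0.8] w 0.0599
  finger dir [ 0.359  0.045 -0.932] x az -1.483
t 20.65 j [-0.036  0.561  0.275  0.066  1.872  1.484] p [0.8263 0.0495 0.4758] rpy [-1.133  0.013 -1.484] r 0.828 leanback deg 24.8 F [ 0.2 -0.3  0.4] w 0.0603
  finger dir [ 0.421  0.048 -0.906] x az -1.484
```

```bash

python3 -m handwheel '[{"delta_pos":[15,-130,270],"yaw":0}]' >/dev/null
python3 st.py; python3 to.py 0.56 -0.10 0.36 -1.478; python3 to.py 0.587 -0.099 0.19 -1.478
```

```text
t 20.75 j [-0.039  0.551  0.275  0.07   1.848  1.483] p [0.8308 0.0481 0.4873] rpy [-1.1    0.012 -1.484] r 0.832 leanback deg 26.7 F [-0.7  0.7  0. ] w 0.0601
  finger dir [ 0.451  0.05  -0.891] x az -1.484
delta [ 125.5  -16.2 -309. ] len 334 yaw -0.011
delta [ 128.9  147.5 -362.1] len 412 yaw -0.011
```

```bash

python3 -m handwheel '[{"delta_pos":[18,-2,-44],"yaw":0},{"delta_pos":[36,-4,-88],"yaw":0},{"delta_pos":[54,-6,-132],"yaw":0},{"delta_pos":[72,-8,-176],"yaw":0},{"delta_pos":[90,-10,-220],"yaw":0},{"delta_pos":[108,-12,-264],"yaw":-0.01},{"delta_pos":[125,-8,-309],"yaw":-0.01},{"delta_pos":[127,34,-330],"yaw":-0.01},{"delta_pos":[128,76,-350],"yaw":-0.01},{"delta_pos":[129,118,-360],"yaw":-0.01},{"delta_pos":[129,147,-362],"yaw":-0.01},{"delta_pos":[129,147,-362],"yaw":-0.01}]' >/dev/null
python3 st.py; python3 -c "
from h import *
snap('wrist','w10')"
```

```text
t 21.95 j [-0.394 -0.133  1.701  0.239  1.176  1.036] p [ 0.5833 -0.0981  0.1843] rpy [-1.111  0.012 -1.475] r 0.592 leanback deg 23.4 F [-1.3  0.2  0.3] w 0.0601
  finger dir [ 0.441  0.053 -0.896] x az -1.475
```

View pics/w10.png

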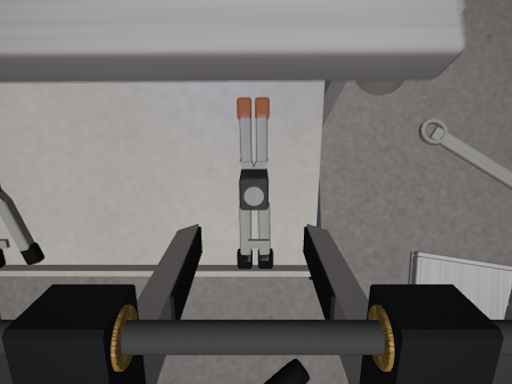

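```bash
cat > bt.py <<'E'
import sys
from h import *
s=robot.snapshot("wrist");rk=np.array([.6292,.0304,.0911]);a=np.radians(28)
Rr=R.from_euler('z',rk[2]).as_matrix()@R.from_euler('y',-a).as_matrix();o=np.array([rk[0],rk[1],.08])
P=planehit(s,(float(sys.argv[1]),float(sys.argv[2])),o+Rr[:,2]*.042,Rr[:,2]);print(P.round(4),(P-.027*Rr[:,2]).round(4))
E
python3 bt.py 254 196; python3 to.py 0.6355 -0.0962 0.0945 -1.478
```

```text
[ 0.6224 -0.0949  0.1179] [ 0.6351 -0.0938  0.0941]
delta [  2.5 108.7   0.5] len 109 yaw -0.001
```

```bash

python3 -m handwheel '[{"delta_pos":[1,40,0],"yaw":0},{"delta_pos":[1,75,0],"yaw":0},{"delta_pos":[1,92,0],"yaw":0},{"delta_pos":[1,92,0],"yaw":0}]' >/dev/null
python3 st.py; python3 to.py 0.6350 -0.0945 0.0945 -1.478
```

```text
t 22.45 j [-0.353  0.008  1.726  0.243  0.997  1.033] p [ 0.6275 -0.0954  0.1082] rpy [-1.103  0.008 -1.474] r 0.635 leanback deg 24.3 F [-0.4 -0.9 -0.4] w 0.0599
  finger dir [ 0.448  0.05  -0.892] x az -1.474
delta [-0.1 15.6  0.6] len 16 yaw -0.000
```

```bash

python3 -m handwheel '[{"delta_pos":[0,10,0],"yaw":0},{"delta_pos":[0,15,-1],"yaw":0},{"delta_pos":[0,15,-1],"yaw":0}]' >/dev/null
python3 st.py; python3 -c "
from h import *
snap('wrist','w11')"
python3 -m handwheel '[{"delta_pos":[0,0,0],"yaw":0},{"delta_pos":[0,0,0],"yaw":0},{"delta_pos":[0,0,0],"yaw":0},{"delta_pos":[0,0,0],"yaw":0},{"delta_pos":[0,0,0],"yaw":0}]' 255
python3 -c "
from h import *
snap('wrist','w12')"
python3 to.py 0.37 0.032 0.21 -1.478; python3 to.py 0.57 -0.09 0.2 -1.478
```

```text
t 22.75 j [-0.348  0.03   1.731  0.246  0.967  1.031] p [ 0.6332 -0.095   0.0953] rpy [-1.101  0.007 -1.475] r 0.64 leanback deg 24.5 F [ 1.   0.5 -0.1] w 0.0602
  finger dir [ 0.45   0.05  -0.892] x az -1.475
time: 23.3
tool_pos: [0.6329, -0.0947, 0.0945]
ee_rot: [-1.102, 0.008, -1.475]
wrist_force: [-1.0, -1.5, 1.6]
width: 0.024
delta [-152.2 -214.7 -171. ] len 314 yaw -0.001
delta [ -11.5 -122.1   -7.8] len 123 yaw -0.001
```

View pics/w12.png

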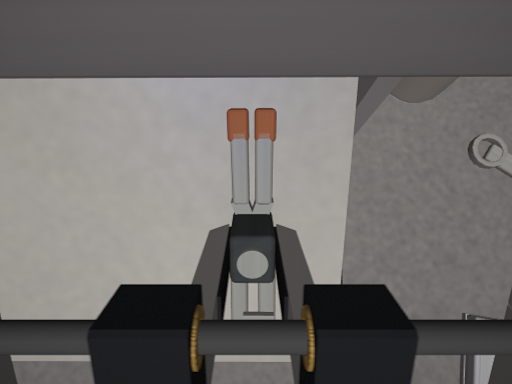

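```bash

python3 -m handwheel '[{"delta_pos":[0,-8,-1],"yaw":0},{"delta_pos":[0,-20,-2],"yaw":0},{"delta_pos":[-2,-45,-4],"yaw":0},{"delta_pos":[-6,-85,-6],"yaw":0},{"delta_pos":[-25,-122,-16],"yaw":0},{"delta_pos":[-52,-145,-45],"yaw":0},{"delta_pos":[-80,-165,-75],"yaw":0},{"delta_pos":[-108,-185,-105],"yaw":0},{"delta_pos":[-134,-200,-130],"yaw":0},{"delta_pos":[-150,-210,-150],"yaw":0},{"delta_pos":[-152,-212,-160],"yaw":0}]' >/dev/null
python3 st.py
python3 -m handwheel '[{"delta_pos":[0,-5,-25],"yaw":0}]' >/dev/null;python3 st.py
python3 -m handwheel '[{"delta_pos":[0,-5,-40],"yaw":0}]' >/dev/null;python3 st.py
python3 -m handwheel '[{"delta_pos":[0,-5,-48],"yaw":0}]' >/dev/null;python3 st.py
```

```text
t 24.45 j [-0.185 -0.715  2.02   0.135  1.386  1.294] p [0.3788 0.0339 0.2128] rpy [-1.101  0.007 -1.472] r 0.38 leanback deg 25.9 F [ 0.3  0.3 -1.3] w 0.0238
  finger dir [ 0.45   0.051 -0.892] x az -1.472
t 24.55 j [-0.21  -0.757  2.049  0.143  1.411  1.273] p [0.3623 0.0311 0.2059] rpy [-1.11   0.007 -1.473] r 0.364 leanback deg 25.2 F [-20.4  -2.   12.6] w 0.0238
  finger dir [ 0.442  0.05  -0.896] x az -1.473
t 24.65 j [-0.219 -0.756  2.065  0.139  1.422  1.266] p [0.3545 0.0285 0.1928] rpy [-1.138  0.009 -1.475] r 0.356 leanback deg 23.6 F [ 0.2  0.1 -2.2] w 0.0238
  finger dir [ 0.417  0.048 -0.908] x az -1.475
t 24.75 j [-0.229 -0.756  2.084  0.136  1.433  1.255] p [0.3457 0.0258 0.1792] rpy [-1.168  0.01  -1.475] r 0.347 leanback deg 21.9 F [-0.2 -0.8 -2.3] w 0.0237
  finger dir [ 0.39   0.047 -0.92 ] x az -1.475
```

```bash

python3 -m handwheel '[{"delta_pos":[-6,-10,-48],"yaw":0}]' >/dev/null
python3 -m handwheel '[{"delta_pos":[-6,-10,-48],"yaw":0}]' >/dev/null
python3 -m handwheel '[{"delta_pos":[-6,-10,-48],"yaw":0}]' >/dev/null;python3 st.py
python3 -m handwheel '[{"delta_pos":[-6,-12,-48],"yaw":0}]' >/dev/null
python3 -m handwheel '[{"delta_pos":[-6,-12,-48],"yaw":0}]' >/dev/null
python3 -m handwheel '[{"delta_pos":[-6,-12,-48],"yaw":0}]' >/dev/null;python3 st.py
python3 -m handwheel '[{"delta_pos":[-6,-12,-48],"yaw":0}]' >/dev/null
python3 -m handwheel '[{"delta_pos":[-6,-12,-48],"yaw":0}]' >/dev/null;python3 st.py
```

```text
t 25.05 j [-0.136 -0.756  2.101  0.078  1.504  1.347] p [0.3111 0.0421 0.1582] rpy [-1.268  0.01  -1.475] r 0.314 leanback deg 16.8 F [ 0.4 -0.2 -3.4] w 0.0236
  finger dir [ 0.295  0.038 -0.955] x az -1.475
t 25.35 j [ 6.600e-02 -7.560e-01  2.084e+00 -1.000e-03  1.610e+00  1.544e+00] p [0.268  0.0739 0.1584] rpy [-1.367 -0.007 -1.479] r 0.278 leanback deg 11.7 F [-0.3 -0.3 -2.2] w 0.0236
  finger dir [ 0.202  0.012 -0.979] x az -1.479
t 25.55 j [ 0.314 -0.756  2.059 -0.065  1.7    1.783] p [0.226  0.1093 0.1678] rpy [-1.422 -0.032 -1.484] r 0.251 leanback deg 7.9 F [ 1.2  1.3 -2.1] w 0.0236
  finger dir [ 0.15  -0.019 -0.989] x az -1.484
```

```bash
python3 to.py 0.285 0.03 0.13
```

```text
delta [82.8 47.7 45.3] len 106
```

```bash

python3 -m handwheel '[{"delta_pos":[30,16,18],"yaw":0},{"delta_pos":[60,32,36],"yaw":0},{"delta_pos":[83,45,45],"yaw":0}]' >/dev/null;python3 st.py
python3 -m handwheel '[{"delta_pos":[0,-5,-40],"yaw":0}]' >/dev/null;python3 st.py
python3 -m handwheel '[{"delta_pos":[0,-8,-48],"yaw":0}]' >/dev/null;python3 st.py
python3 -m handwheel '[{"delta_pos":[0,-8,-48],"yaw":0}]' >/dev/null;python3 st.py
python3 -m handwheel '[{"delta_pos":[0,-8,-48],"yaw":0}]' >/dev/null;python3 st.py
```

```text
t 25.85 j [-0.084 -0.675  2.095 -0.004  1.568  1.385] p [0.286  0.0313 0.1325] rpy [-1.42  -0.032 -1.472] r 0.288 leanback deg 8.8 F [ 0.4  0.1 -1.8] w 0.0237
  finger dir [ 0.153 -0.017 -0.988] x az -1.472
t 25.95 j [-0.109 -0.748  2.13  -0.005  1.624  1.371] p [0.2565 0.027  0.1296] rpy [-1.438 -0.032 -1.483] r 0.258 leanback deg 7.8 F [-0.3  0.6 -1.8] w 0.0238
  finger dir [ 0.135 -0.02  -0.991] x az -1.483
t 26.05 j [-0.085 -0.756  2.127 -0.018  1.667  1.395] p [0.2416 0.0301 0.1314] rpy [-1.471 -0.035 -1.484] r 0.244 leanback deg 6.0 F [ 0.6  0.1 -1.4] w 0.024
  finger dir [ 0.102 -0.026 -0.994] x az -1.484
t 26.15 j [-0.052 -0.756  2.116 -0.03   1.707  1.426] p [0.2298 0.0342 0.1357] rpy [-1.502 -0.04  -1.484] r 0.232 leanback deg 4.3 F [ 0.   1.  -2.1] w 0.024
  finger dir [ 0.072 -0.034 -0.997] x az -1.484
t 26.25 j [-0.01  -0.756  2.104 -0.043  1.752  1.464] p [0.2164 0.0395 0.1414] rpy [-1.534 -0.046 -1.484] r 0.22 leanback deg 2.3 F [ 0.3 -0.6 -2. ] w 0.024
  finger dir [ 0.04  -0.043 -0.998] x az -1.484
```

```bash

python3 -m handwheel '[{"delta_pos":[48,7,10],"yaw":0},{"delta_pos":[96,14,20],"yaw":0},{"delta_pos":[140,20,28],"yaw":0}]' >/dev/null;python3 st.py
python3 -m handwheel '[{"delta_pos":[-20,-5,-40],"yaw":0}]' >/dev/null;python3 st.py
python3 -m handwheel '[{"delta_pos":[-20,-8,-42],"yaw":0}]' >/dev/null;python3 st.py
```

```text
t 26.55 j [-0.551 -0.61   2.063 -0.013  1.627  0.924] p [ 0.2592 -0.0985  0.1295] rpy [-1.53  -0.048 -1.477] r 0.277 leanback deg 3.5 F [ 1.7  0.6 -1.2] w 0.0236
  finger dir [ 0.045 -0.044 -0.998] x az -1.477
t 26.65 j [-0.598 -0.711  2.117 -0.014  1.705  0.888] p [ 0.2167 -0.0852  0.1248] rpy [-1.556 -0.03  -1.489] r 0.233 leanback deg 1.7 F [-2.7  1.  -1.3] w 0.0241
  finger dir [ 0.017 -0.028 -0.999] x az -1.489
t 26.75 j [-0.586 -0.752  2.115 -0.022  1.763  0.897] p [ 0.201  -0.0746  0.1348] rpy [-1.571 -0.027 -1.488] r 0.214 leanback deg 0.9 F [ 0.4  0.4 -1.5] w 0.0237
  finger dir [ 0.002 -0.027 -1.   ] x az -1.488
```

```bash
python3 to.py 0.4894 0.3006 0.16 -1.642
```

```text
delta [-349.1  -34.8  318.6] len 474 yaw 0.155
```

```bash

python3 -m handwheel '[{"delta_pos":[-33,-15,32],"yaw":0.02},{"delta_pos":[-66,-30,64],"yaw":0.04},{"delta_pos":[-99,-35,96],"yaw":0.06},{"delta_pos":[-132,-35,128],"yaw":0.08},{"delta_pos":[-165,-35,160],"yaw":0.1},{"delta_pos":[-198,-35,192],"yaw":0.12},{"delta_pos":[-231,-35,224],"yaw":0.14},{"delta_pos":[-264,-35,252],"yaw":0.155},{"delta_pos":[-300,-35,280],"yaw":0.155},{"delta_pos":[-330,-35,305],"yaw":0.155},{"delta_pos":[-349,-35,318],"yaw":0.155},{"delta_pos":[-349,-35,318],"yaw":0.155}]' >/dev/null;python3 st.py; python3 to.py 0.4894 0.3006 0.035 -1.642
python3 -c "
from h import *
snap('wrist','w13')"
```

```text
t 27.95 j [ 0.479  0.166  1.37  -0.034  1.611  2.112] p [0.4901 0.3047 0.1621] rpy [-1.558 -0.032 -1.635] r 0.577 leanback deg -0.3 F [ 1.3 -0.4 -2.2] w 0.0239
  finger dir [ 0.011 -0.033 -0.999] x az -1.635
delta [ 1.000e-01  1.271e+02 -2.200e+00] len 127 yaw 0.008
```

View pics/w13.png

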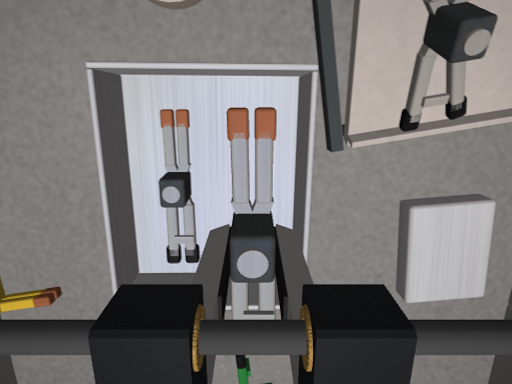

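```bash

python3 -m handwheel '[{"delta_pos":[0,45,0],"yaw":0.007},{"delta_pos":[0,85,-1],"yaw":0.007},{"delta_pos":[0,115,-2],"yaw":0.007},{"delta_pos":[0,127,-2],"yaw":0.007},{"delta_pos":[0,127,-2],"yaw":0.007}]' >/dev/null;python3 st.py; python3 -c "
from h import *
snap('wrist','w14')"
python3 -m handwheel '[{"delta_pos":[0,4,0],"yaw":0},{"delta_pos":[0,7,0],"yaw":0}]' |egrep "force|pos"
python3 -m handwheel '[{"delta_pos":[0,2,0],"yaw":0}]' |egrep "force|pos"
```

```text
t 28.5 j [ 0.468  0.235  1.549 -0.036  1.366  2.121] p [0.4875 0.2962 0.0347] rpy [-1.56  -0.034 -1.645] r 0.57 leanback deg -0.5 F [-0.5 -0.1 -1.8] w 0.0238
  finger dir [ 0.008 -0.035 -0.999] x az -1.645
tool_pos: [0.4908, 0.2979, 0.0317]
wrist_force: [-0.5, -0.2, -2.3]
tool_pos: [0.49, 0.2975, 0.0286]
wrist_force: [0.3, 1.1, -2.5]
```

View pics/w14.png

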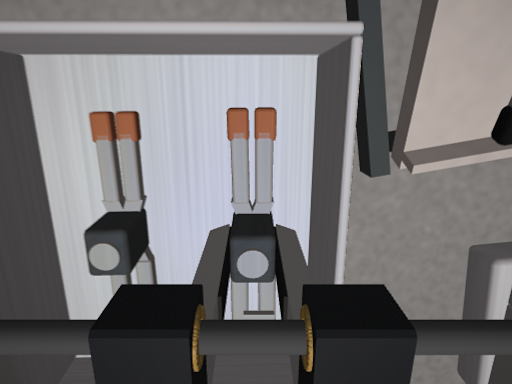

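```bash

python3 -m handwheel '[{"delta_pos":[0,3,0],"yaw":0}]' |egrep "force|pos"
python3 -m handwheel '[{"delta_pos":[0,2,0],"yaw":0}]' |egrep "force|pos"
python3 -m handwheel '[{"delta_pos":[0,2,0],"yaw":0}]' |egrep "force|pos"
```

```text
tool_pos: [0.4899, 0.2973, 0.0252]
wrist_force: [2.0, -0.1, 2.2]
tool_pos: [0.4906, 0.2973, 0.0237]
wrist_force: [1.2, -0.6, 3.5]
tool_pos: [0.4912, 0.2972, 0.022]
wrist_force: [3.3, -1.4, 4.1]
```

```bash

python3 -m handwheel '[{"delta_pos":[0,0,0],"yaw":0},{"delta_pos":[0,0,0],"yaw":0},{"delta_pos":[0,0,0],"yaw":0}]' 140|tail -2
python3 -m handwheel '[{"delta_pos":[0,-15,0],"yaw":0},{"delta_pos":[0,-45,0],"yaw":0},{"delta_pos":[0,-90,0],"yaw":0},{"delta_pos":[0,-140,0],"yaw":0}]' >/dev/null; python3 st.py
python3 -c "
from h import *
snap('wrist','w15')"; python3 to.py 0.69 0.05 0.47 -1.478
```

```text
wrist_force: [-0.8, -0.5, -1.6]
width: 0.0416
t 29.85 j [ 0.476  0.157  1.381 -0.034  1.611  2.12 ] p [0.4865 0.3011 0.1613] rpy [-1.559 -0.033 -1.645] r 0.572 leanback deg -0.4 F [ 0.3  0.1 -0.1] w 0.0425
  finger dir [ 0.009 -0.034 -0.999] x az -1.645
delta [ 245.  -284.9  225.4] len 438 yaw -0.166
```

View pics/w15.png

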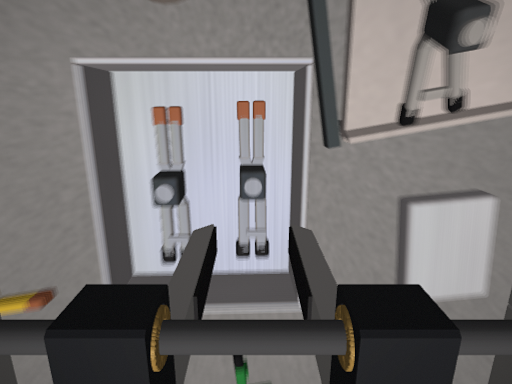

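```bash
python3 to.py 0.69 0.12 0.48 -1.478
python3 -m handwheel '[{"delta_pos":[0,-49,0],"yaw":0},{"delta_pos":[0,-98,0],"yaw":-0.02},{"delta_pos":[14,-135,20],"yaw":-0.04},{"delta_pos":[36,-160,48],"yaw":-0.06},{"delta_pos":[58,-185,76],"yaw":-0.08},{"delta_pos":[80,-208,104],"yaw":-0.10},{"delta_pos":[102,-231,132],"yaw":-0.12},{"delta_pos":[124,-254,160],"yaw":-0.14},{"delta_pos":[148,-275,188],"yaw":-0.16},{"delta_pos":[170,-295,212],"yaw":-0.166}]' 92 >/dev/null; python3 st.py
```

```text
delta [ 175.4 -296.6  220.5] len 409 yaw -0.166
t 30.9 j [ 0.114  0.56   0.274 -0.044  2.295  1.563] p [0.6712 0.1219 0.444 ] rpy [-1.557 -0.033 -1.479] r 0.682 leanback deg 0.7 F [0.6 0.  0.3] w 0.0604
  finger dir [ 0.016 -0.031 -0.999] x az -1.479
```

```bash

python3 -m handwheel '[{"delta_pos":[-4,-16,45],"yaw":0}]' >/dev/null
python3 -m handwheel '[{"delta_pos":[-25,-120,300],"yaw":0}]' >/dev/null
python3 -m handwheel '[{"delta_pos":[-25,-120,300],"yaw":0}]' >/dev/null
python3 -m handwheel '[{"delta_pos":[-25,-120,300],"yaw":0}]' >/dev/null; python3 st.py
python3 -m handwheel '[{"delta_pos":[-25,-120,300],"yaw":0}]' >/dev/null
python3 -m handwheel '[{"delta_pos":[-25,-150,270],"yaw":0}]' >/dev/null
python3 -m handwheel '[{"delta_pos":[-25,-150,270],"yaw":0}]' >/dev/null
python3 -m handwheel '[{"delta_pos":[-25,-150,270],"yaw":0}]' >/dev/null
python3 -m handwheel '[{"delta_pos":[-25,-150,270],"yaw":0}]' >/dev/null; python3 st.py
```

```text
t 31.3 j [ 0.118  0.59   0.274 -0.032  2.138  1.576] p [0.7332 0.1346 0.4262] rpy [-1.432 -0.023 -1.478] r 0.745 leanback deg 7.9 F [ 0.1  0.2 -1.1] w 0.06
  finger dir [ 0.14 -0.01 -0.99] x az -1.478
t 31.8 j [ 0.122  0.574  0.274 -0.02   1.989  1.585] p [0.7782 0.146  0.4503] rpy [-1.266 -0.011 -1.475] r 0.792 leanback deg 17.4 F [-0.8 -0.6 -0.5] w 0.06
  finger dir [ 0.299  0.018 -0.954] x az -1.475
```

```bash

python3 -m handwheel '[{"delta_pos":[-25,-140,270],"yaw":0}]' >/dev/null
python3 -m handwheel '[{"delta_pos":[-25,-140,270],"yaw":0}]' >/dev/null
python3 -m handwheel '[{"delta_pos":[-25,-140,270],"yaw":0}]' >/dev/null
python3 -m handwheel '[{"delta_pos":[-25,-130,270],"yaw":0}]' >/dev/null
python3 -m handwheel '[{"delta_pos":[-25,-130,270],"yaw":0}]' >/dev/null; python3 st.py;  python3 to.py 0.54 0.15 0.37 -1.478;python3 to.py 0.568 0.153 0.185 -1.478
```

```text
t 32.3 j [ 0.125  0.534  0.275 -0.01   1.86   1.59 ] p [0.8064 0.1549 0.4988] rpy [-1.098  0.002 -1.47 ] r 0.821 leanback deg 27.1 F [-0.  -0.4 -0.5] w 0.0601
  finger dir [ 0.453  0.047 -0.89 ] x az -1.47
delta [ -21.6   -6.1 -295.1] len 296 yaw 0.006
delta [ -21.4  171.4 -354.2] len 394 yaw 0.006
```

```bash

python3 -m handwheel '[{"delta_pos":[-3,-2,-48],"yaw":0},{"delta_pos":[-7,-4,-96],"yaw":0},{"delta_pos":[-10,-6,-144],"yaw":0},{"delta_pos":[-14,-6,-192],"yaw":0},{"delta_pos":[-18,-6,-240],"yaw":0},{"delta_pos":[-21,-6,-288],"yaw":0},{"delta_pos":[-21,36,-312],"yaw":0.006},{"delta_pos":[-21,80,-334],"yaw":0.006},{"delta_pos":[-21,125,-350],"yaw":0.006},{"delta_pos":[-21,160,-354],"yaw":0.006},{"delta_pos":[-21,171,-354],"yaw":0.006}]' >/dev/null
python3 st.py; python3 -c "
from h import *
snap('wrist','w16')"
```

```text
t 33.4 j [ 0.189 -0.161  1.736 -0.043  1.107  1.676] p [0.5644 0.1519 0.1794] rpy [-1.109  0.004 -1.476] r 0.584 leanback deg 26.4 F [-0.3  0.  -0.2] w 0.0603
  finger dir [ 0.443  0.046 -0.895] x az -1.476
```

View pics/w16.png

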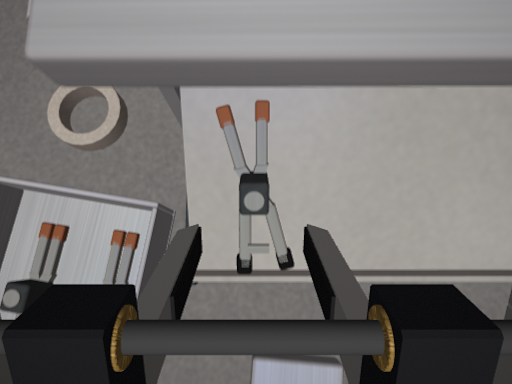

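```bash
python3 bt.py 254 200; python3 to.py 0.6120 0.1580 0.0945 -1.478
```

```text
[0.5987 0.1548 0.1174] [0.6113 0.156  0.0936]
delta [ -1.1 100.4   0.6] len 100 yaw 0.000
```

```bash

python3 -m handwheel '[{"delta_pos":[0,40,0],"yaw":0},{"delta_pos":[1,70,0],"yaw":0},{"delta_pos":[1,84,0],"yaw":0},{"delta_pos":[1,84,0],"yaw":0}]' >/dev/null
python3 st.py; python3 to.py 0.6110 0.1560 0.0950 -1.478; python3 -c "
from h import *
snap('wrist','w17')"
```

```text
t 33.9 j [ 0.18  -0.028  1.757 -0.042  0.945  1.673] p [0.6053 0.1552 0.1104] rpy [-1.102  0.004 -1.476] r 0.625 leanback deg 26.8 F [-0.8 -0.   0.2] w 0.0597
  finger dir [ 0.45   0.047 -0.892] x az -1.476
delta [-0.2 16.3 -1.8] len 16 yaw -0.000
```

View pics/w17.png

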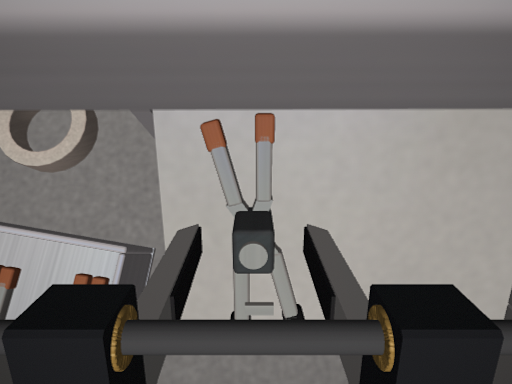

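```bash

python3 -m handwheel '[{"delta_pos":[0,9,-1],"yaw":0},{"delta_pos":[0,15,-2],"yaw":0},{"delta_pos":[0,15,-2],"yaw":0}]' >/dev/null
python3 st.py
python3 -m handwheel '[{"delta_pos":[0,0,0],"yaw":0},{"delta_pos":[0,0,0],"yaw":0},{"delta_pos":[0,0,0],"yaw":0},{"delta_pos":[0,0,0],"yaw":0},{"delta_pos":[0,0,0],"yaw":0}]' 255
python3 -m handwheel '[{"delta_pos":[0,-8,-1],"yaw":0},{"delta_pos":[0,-20,-3],"yaw":0},{"delta_pos":[0,-45,-6],"yaw":0},{"delta_pos":[0,-80,-12],"yaw":0}]'
python3 -c "
from h import *
snap('wrist','w18')"
python3 to.py 0.38 0.034 0.213 -1.478
```

```text
t 34.25 j [ 0.179 -0.006  1.766 -0.043  0.914  1.674] p [0.6094 0.1558 0.0957] rpy [-1.102  0.004 -1.476] r 0.629 leanback deg 26.8 F [0.5 0.  0. ] w 0.0599
  finger dir [ 0.45   0.047 -0.892] x az -1.476
time: 34.75
tool_pos: [0.6098, 0.1557, 0.0962]
ee_rot: [-1.101, 0.004, -1.476]
wrist_force: [-2.3, -0.6, 3.1]
width: 0.0239
time: 35.15
tool_pos: [0.5605, 0.1506, 0.1597]
ee_rot: [-1.108, 0.004, -1.476]
wrist_force: [-0.3, 0.3, -2.5]
width: 0.0235
delta [  99.2 -128.2 -149.7] len 221 yaw 0.000
```

View pics/w18.png

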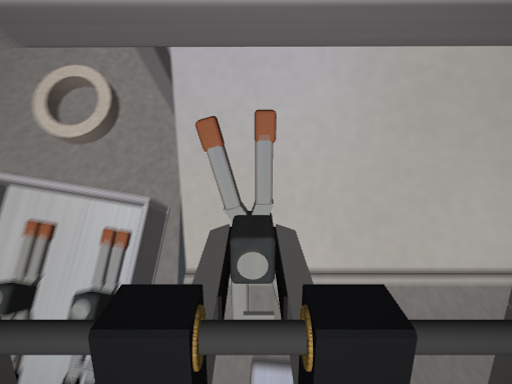

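```bash

python3 -m handwheel '[{"delta_pos":[20,-28,-30],"yaw":0},{"delta_pos":[40,-54,-60],"yaw":0},{"delta_pos":[60,-80,-90],"yaw":0},{"delta_pos":[80,-105,-120],"yaw":0},{"delta_pos":[95,-122,-140],"yaw":0},{"delta_pos":[99,-128,-150],"yaw":0}]' >/dev/null
python3 st.py
python3 -m handwheel '[{"delta_pos":[0,-5,-20],"yaw":0}]' >/dev/null;python3 st.py
python3 -m handwheel '[{"delta_pos":[0,-10,-40],"yaw":0}]' >/dev/null
python3 -m handwheel '[{"delta_pos":[0,-10,-48],"yaw":0}]' >/dev/null
python3 -m handwheel '[{"delta_pos":[0,-10,-48],"yaw":0}]' >/dev/null;python3 st.py
python3 -m handwheel '[{"delta_pos":[0,-10,-48],"yaw":0}]' >/dev/null
python3 -m handwheel '[{"delta_pos":[0,-10,-48],"yaw":0}]' >/dev/null
python3 -m handwheel '[{"delta_pos":[0,-10,-48],"yaw":0}]' >/dev/null;python3 st.py
```

```text
t 35.8 j [-0.181 -0.715  2.029  0.128  1.373  1.302] p [0.3798 0.0329 0.2085] rpy [-1.099  0.003 -1.478] r 0.381 leanback deg 26.1 F [-0.2  0.1 -2.3] w 0.0238
  finger dir [ 0.452  0.045 -0.891] x az -1.478
t 35.9 j [-0.201 -0.757  2.055  0.137  1.399  1.284] p [0.3638 0.0318 0.2035] rpy [-1.105  0.004 -1.477] r 0.365 leanback deg 25.6 F [-26.4   1.1   1.9] w 0.0241
  finger dir [ 0.446  0.046 -0.894] x az -1.477
t 36.2 j [-0.217 -0.757  2.079  0.12   1.468  1.266] p [0.3348 0.0266 0.1778] rpy [-1.2    0.007 -1.473] r 0.336 leanback deg 20.2 F [-0.4  0.1 -1.8] w 0.0233
  finger dir [ 0.36   0.042 -0.932] x az -1.473
t 36.5 j [-0.268 -0.756  2.087  0.109  1.563  1.218] p [0.3017 0.0155 0.1624] rpy [-1.301  0.015 -1.471] r 0.302 leanback deg 14.2 F [-0.6  0.1 -1.7] w 0.0237
  finger dir [ 0.264  0.041 -0.964] x az -1.471
```

```bash

python3 -m handwheel '[{"delta_pos":[-30,20,5],"yaw":0}]' >/dev/null;python3 st.py
python3 -m handwheel '[{"delta_pos":[0,-6,-45],"yaw":0}]' >/dev/null
python3 -m handwheel '[{"delta_pos":[0,-6,-48],"yaw":0}]' >/dev/null
python3 -m handwheel '[{"delta_pos":[0,-6,-48],"yaw":0}]' >/dev/null;python3 st.py
python3 -m handwheel '[{"delta_pos":[0,-10,-48],"yaw":0}]' >/dev/null
python3 -m handwheel '[{"delta_pos":[0,-10,-48],"yaw":0}]' >/dev/null;python3 st.py

```

```text
t 36.6 j [-0.127 -0.728  2.106  0.066  1.495  1.368] p [0.3115 0.0408 0.1476] rpy [-1.294  0.01  -1.489] r 0.314 leanback deg 15.4 F [ 1.  -0.5 -1.7] w 0.0236
  finger dir [ 0.271  0.032 -0.962] x az -1.489
t 36.9 j [-0.065 -0.756  2.142  0.034  1.58   1.413] p [0.267  0.0513 0.1273] rpy [-1.391  0.006 -1.474] r 0.272 leanback deg 10.1 F [-0.2  0.1 -1.8] w 0.0238
  finger dir [ 0.177  0.023 -0.984] x az -1.474
t 37.1 j [ 0.012 -0.756  2.127  0.004  1.658  1.49 ] p [0.2404 0.0607 0.1311] rpy [-1.459 -0.006 -1.477] r 0.248 leanback deg 6.4 F [-0.7 -0.5 -2. ] w 0.0238
  finger dir [ 0.112  0.005 -0.994] x az -1.477
```

```bash

python3 -m handwheel '[{"delta_pos":[35,8,15],"yaw":0}]' >/dev/null;python3 st.py
python3 -m handwheel '[{"delta_pos":[0,-6,-45],"yaw":0}]' >/dev/null
python3 -m handwheel '[{"delta_pos":[0,-6,-48],"yaw":0}]' >/dev/null;python3 st.py
python3 -m handwheel '[{"delta_pos":[0,-6,-48],"yaw":0}]' >/dev/null;python3 st.py

```

```text
t 37.2 j [-0.123 -0.72   2.122  0.025  1.625  1.333] p [0.2599 0.0338 0.1268] rpy [-1.453 -0.003 -1.453] r 0.262 leanback deg 6.6 F [ 1.9  0.4 -1.7] w 0.0239
  finger dir [ 0.117  0.011 -0.993] x az -1.453
t 37.4 j [-0.148 -0.756  2.132  0.006  1.712  1.333] p [0.227  0.0256 0.1271] rpy [-1.517 -0.007 -1.479] r 0.228 leanback deg 3.1 F [-0.4 -0.  -1.8] w 0.0236
  finger dir [ 0.055 -0.002 -0.999] x az -1.479
t 37.5 j [-0.136 -0.756  2.124 -0.004  1.751  1.341] p [0.2152 0.0264 0.1307] rpy [-1.55  -0.009 -1.478] r 0.217 leanback deg 1.3 F [-0.5  0.4 -1.6] w 0.0241
  finger dir [ 0.022 -0.007 -1.   ] x az -1.478
```

```bash

python3 -m handwheel '[{"delta_pos":[0,-6,-48],"yaw":0}]' >/dev/null;python3 st.py
python3 to.py 0.474 -0.351 0.16 -1.641

```

```text
t 37.6 j [-0.122 -0.756  2.113 -0.013  1.794  1.353] p [0.2031 0.0274 0.1362] rpy [-1.583 -0.011 -1.478] r 0.205 leanback deg -0.6 F [-0.1  0.3 -1. ] w 0.0235
  finger dir [-0.012 -0.012 -1.   ] x az -1.478
delta [402.2 -22.5 234.3] len 466 yaw 0.163
```

```bash

python3 -m handwheel '[{"delta_pos":[10,-15,45],"yaw":0},{"delta_pos":[45,-25,75],"yaw":0.02},{"delta_pos":[85,-25,95],"yaw":0.04},{"delta_pos":[127,-25,115],"yaw":0.06},{"delta_pos":[169,-25,135],"yaw":0.08},{"delta_pos":[211,-25,155],"yaw":0.1},{"delta_pos":[253,-25,175],"yaw":0.12},{"delta_pos":[295,-25,195],"yaw":0.14},{"delta_pos":[337,-24,212],"yaw":0.16},{"delta_pos":[375,-23,226],"yaw":0.163},{"delta_pos":[402,-22,234],"yaw":0.163},{"delta_pos":[402,-22,234],"yaw":0.163}]' >/dev/null;python3 st.py
python3 -c "
from h import *
snap('wrist','w19');snap('side','s19')"
```

```text
t 38.8 j [-0.726  0.197  1.342 -0.016  1.604  0.917] p [ 0.4753 -0.3536  0.1577] rpy [-1.582 -0.012 -1.643] r 0.592 leanback deg -0.1 F [-0.2  0.  -2.6] w 0.0238
  finger dir [-0.012 -0.011 -1.   ] x az -1.643
```

View pics/w19.png

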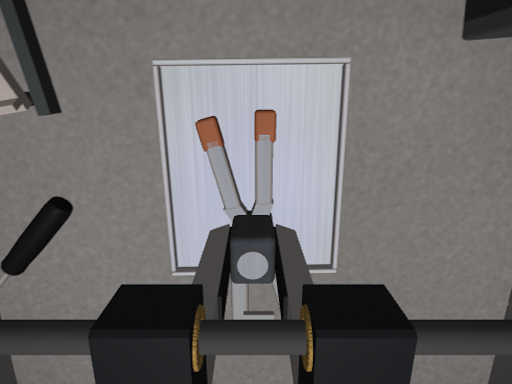

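```bash
python3 - <<'E'
from h import *
s=robot.snapshot("wrist")
for q in [(154,62),(350,60),(335,272),(173,274)]: print(q,hit(s,q,.018).round(4))
E
```

```text
(154, 62) [ 0.5893 -0.2704  0.018 ]
(350, 60) [ 0.579  -0.4467  0.018 ]
(335, 272) [ 0.3635 -0.434   0.018 ]
(173, 274) [ 0.3742 -0.2577  0.018 ]
```

```bash
python3 to.py 0.4828 -0.3476 0.036 -1.631
```

```text
delta [ -4.  122.7   9.3] len 123 yaw -0.008
```

```bash

python3 -m handwheel '[{"delta_pos":[-1,45,3],"yaw":-0.008},{"delta_pos":[-3,85,6],"yaw":-0.008},{"delta_pos":[-4,112,9],"yaw":-0.008},{"delta_pos":[-4,122,9],"yaw":-0.008},{"delta_pos":[-4,122,9],"yaw":-0.008}]' >/dev/null;python3 st.py
python3 -m handwheel '[{"delta_pos":[0,4,0],"yaw":0},{"delta_pos":[0,8,0],"yaw":0}]' |egrep "force|pos"
python3 -m handwheel '[{"delta_pos":[0,2,0],"yaw":0}]' |egrep "force|pos"
python3 -m handwheel '[{"delta_pos":[0,2,0],"yaw":0}]' |egrep "force|pos"
```

```text
t 39.45 j [-0.71   0.277  1.494 -0.016  1.375  0.923] p [ 0.4818 -0.3464  0.0359] rpy [-1.583 -0.01  -1.63 ] r 0.593 leanback deg -0.2 F [-0.2  0.6 -2.4] w 0.0236
  finger dir [-0.013 -0.009 -1.   ] x az -1.63
tool_pos: [0.4841, -0.3491, 0.0317]
wrist_force: [-0.2, 0.2, -0.7]
tool_pos: [0.4834, -0.3486, 0.0284]
wrist_force: [-0.4, 0.1, -1.6]
tool_pos: [0.4831, -0.3484, 0.0259]
wrist_force: [-0.3, -0.5, -0.5]
```

```bash

python3 -m handwheel '[{"delta_pos":[0,2,0],"yaw":0}]' |egrep "force|pos"
python3 -m handwheel '[{"delta_pos":[0,1,0],"yaw":0}]' |egrep "force|pos"
python3 -m handwheel '[{"delta_pos":[0,1,0],"yaw":0}]' |egrep "force|pos"
```

```text
tool_pos: [0.4832, -0.3485, 0.0239]
wrist_force: [0.6, 0.1, 3.7]
tool_pos: [0.4835, -0.3485, 0.0232]
wrist_force: [1.2, 0.3, 3.0]
tool_pos: [0.4837, -0.3486, 0.0227]
wrist_force: [0.8, 1.3, 9.0]
```

```bash

python3 -m handwheel '[{"delta_pos":[0,-1,0],"yaw":0},{"delta_pos":[0,-1,0],"yaw":0},{"delta_pos":[0,-1,0],"yaw":0}]' 140|tail -2
python3 -m handwheel '[{"delta_pos":[0,-15,0],"yaw":0},{"delta_pos":[0,-45,0],"yaw":0},{"delta_pos":[0,-90,0],"yaw":0},{"delta_pos":[0,-140,0],"yaw":0},{"delta_pos":[0,-180,0],"yaw":0},{"delta_pos":[0,-180,0],"yaw":0}]' >/dev/null; python3 st.py
python3 -c "
from h import *
snap('wrist','w20');snap('side','s20');snap('scene','c20')
a=cv2.imread('pics/s20.png');cv2.imwrite('pics/s20z.png',cv2.resize(a[120:310,140:320],None,fx=3.1,fy=3.1,interpolation=cv2.INTER_CUBIC))"
```

```text
wrist_force: [1.1, -0.7, -1.2]
width: 0.042
t 41.05 j [-0.706  0.185  1.249 -0.015  1.692  0.923] p [ 0.4873 -0.3483  0.212 ] rpy [-1.567 -0.022 -1.631] r 0.599 leanback deg 0.9 F [ 0.6 -0.4 -0. ] w 0.0426
  finger dir [ 0.002 -0.022 -1.   ] x az -1.631
```

View pics/w20.png

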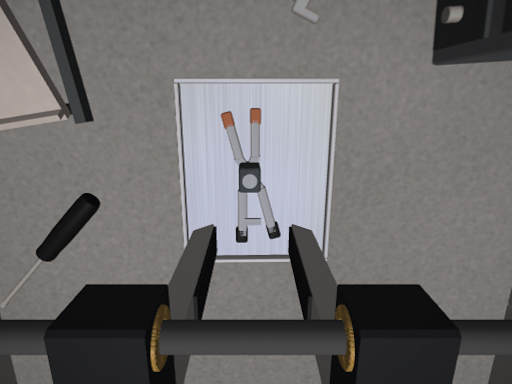

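View pics/s20z.png

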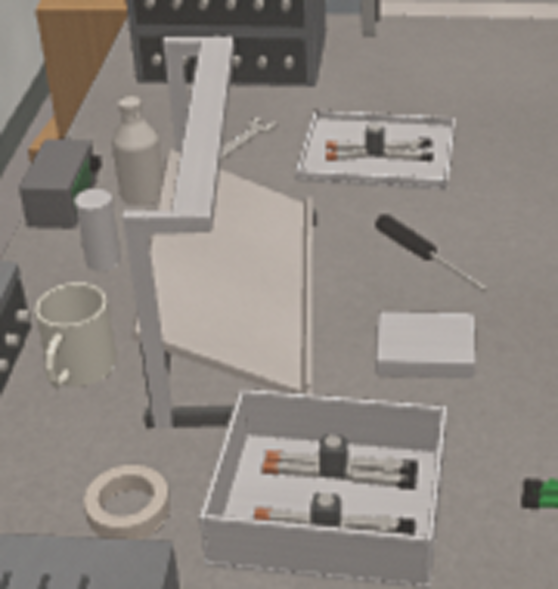

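View pics/c20.png

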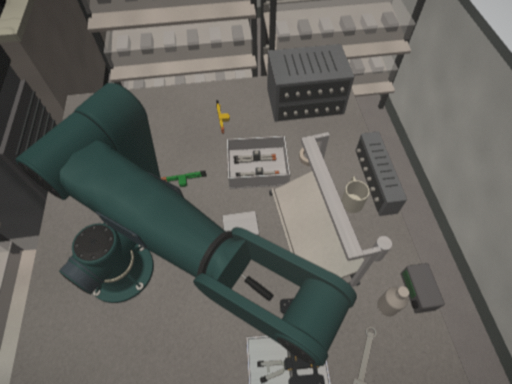

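The wrist view shows the open clamp in the tray, block at (250,180), still open in a V and clear of the walls. The side view shows both shut clamps flat and apart in the bin, the rack empty and the bystanders where they were. I'm handing in.

```bash
python3 -c "
from bench import robot
print(robot.close_job())"
```

```text
the job is handed in; nothing more can be done
None
```

All three clamps are sorted, and I handed the job in at about 41 s of the 72 s allowed. The two shut clamps went into the deep bin and the open one into the flat tray.

- **Method:** The interface only turns the tool about its own axis. I got the 28° lean square to the slope by pushing against the arm's outer reach limit, then straightened the tool at the inner limit before placing each clamp. Each clamp was gripped on its hinge block, lowered until it touched (about 3–9 N at the wrist) and released.
- **Last checks:**
  - The wrist and side pictures show the two shut clamps flat in the bin, about 75–79 mm apart by the release poses.
  - The open clamp lies flat in the middle of the tray, still in its V.
  - The rack is empty, and the block, driver, tape and spanner look unmoved.
- **Margins and disagreements:**
  - The camera estimates of the hinge blocks differed by up to about 10 mm (side against scene view, sideways), so I used the close wrist views for the grasps.
  - The wrist force briefly reached about 60 N (limit 120 N) with nothing touching, when a joint stopped at its range limit.
  - The second clamp was let go tilted about 2° sideways and looks flat in the pictures.
  - Clamp flatness was judged only from pictures, not measured.

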